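# Line up flatted spindles in a V-block with a straightedge

### The job

Load every spindle from the blue rack into the steel V-block, one to a station, with its bright flat facing straight up, and use the straightedge, centred and laid flush against the block's front face, to bring all the front ends level with that face. When the spindles are in line, put the straightedge back squarely on the middle of its green mat, and leave everything else on the bench where it is.

Things in the scene. Friction and masses are not known exactly. Their poses are not given: they have to be found in the camera images.
- sp1_mid (a point): black round spindle, 24 mm dia, 120 mm long, hollow, 0.08-0.13 kg; bright flat on its middle 56 mm (6 mm from the axis, 21 mm wide), ends fully round. Point: on the axis, half-way along; x along the spindle (either end may face front), z out of the flat (z vertical: flat up). Starts in the rack, flat turned 20-60 degrees to one side. Of sp1-sp4 three or four are present
- sp2_mid (a point): as sp1_mid, another such spindle (may be absent)
- sp3_mid (a point): as sp1_mid, another such spindle (may be absent)
- sp4_mid (a point): as sp1_mid, another such spindle (may be absent)
- vblock: steel V-block fixed to the bench: base 108 x 236 x 8 mm, two cross rails 16 mm thick, 37 mm high, 76 mm clear between, each with four 90-degree Vs 64 mm apart; a spindle lies across both rails along the block's x, axis 42 mm up. Origin: centre of underside. Front face: outer face of the front rail, x = -54 mm, facing -x (the robot), 236 mm wide, solid to 23 mm high
- station1 (a point): V-block station 1 (y = -96 mm in the block's frame): where the middle of a spindle is when it lies in that station with its front end exactly level with the front face; same axes as the block. The front end is 60 mm from here towards -x.
- station2 (a point): V-block station 2 (y = -32 mm in the block's frame): where the middle of a spindle is when it lies in that station with its front end exactly level with the front face; same axes as the block. The front end is 60 mm from here towards -x.
- station3 (a point): V-block station 3 (y = 32 mm in the block's frame): where the middle of a spindle is when it lies in that station with its front end exactly level with the front face; same axes as the block. The front end is 60 mm from here towards -x.
- station4 (a point): V-block station 4 (y = 96 mm in the block's frame): where the middle of a spindle is when it lies in that station with its front end exactly level with the front face; same axes as the block. The front end is 60 mm from here towards -x.
- rack: blue plastic storage rack fixed to the bench, built like the V-block with the same four V notches (base 108 x 236 mm, rails 37 mm high); spindles lie in it with axes 42 mm above the bench, along its x. Origin: centre of the underside.
- se_handle (a point): handle of the straightedge: aluminium bar on edge, 260 mm long (y), 10 thick, 50 high; behind it a 6 mm thick foot, 130 mm long, to 28 mm behind the handle centre, carrying a red square handle 24 x 24 mm, 70 mm high; 0.35 kg, loose. Point: handle axis, 46 mm above the underside. x points to the working face, 32 mm ahead; 10 mm gap from handle to bar
- mat: thin green mat, 120 x 320 mm, flat on the bench, the straightedge's parking place; origin at its centre; x and y along the short and long sides. The straightedge starts on it with its working face to the mat's +x.
- multimeter: yellow hand-held meter, 150 x 80 x 30 mm, lying flat; bystander
- mug: white mug, 80 mm wide, 90 mm high; bystander
- screwdriver: orange screwdriver, 190 mm long, lying; bystander
- solder_spool: metal solder spool, 56 mm wide, 44 mm high; bystander
- relay: small blue relay, 28 x 22 x 22 mm; bystander
- screw_tray: grey two-compartment tray, 90 x 120 x 30 mm; bystander
Things that resemble listed ones, but are neither listed nor needed, are in the scene too. Leave any red look-alike of the part that bears sp4_mid alone.

How it is judged:
By the outcome, as a careful person would: the job done as asked, in the order asked, and still so for the second after the job is handed in, with the robot touching nothing.
Of sp1, sp2, sp3, sp4 only 3 to 4 are there at a start; the rules pass over those that are not, and their reading is None.
At some moment in a run one of straightedge may be knocked a few centimetres aside while the robot is not near it.
It also fails if it takes over 210 s, if anything falls off the work surface, if the arm or the gripper's body presses on something with over 40 N, if the wrist force passes 120 N, or if a joint passes its speed limit or range.

### The arm

A 7-joint arm with a two-finger parallel gripper is mounted at the origin on the work surface. World frame = base frame: x ahead of the robot, y to its left, z up, the work surface at z = 0. Lengths are in m, angles in rad, forces in N, time in s.
With the tool pointing down it reaches from about 0.425 to 0.925 m from the base axis. Payload 6.8 kg.
Tool frame: the origin (TCP) lies midway between the tips of the shut fingers; the grasp point (between the pads) lies 19 mm behind it; z points along the fingers, y is the line along which they close (so a half turn about z gives the same grasp; the last joint's range is limited). The gripper opens to 85 mm and grips with 20 to 120 N. Pads are 22 mm wide; open, the fingers measure 114 mm over their backs; the gripper's body (76 mm by 85 mm) begins 54 mm behind the grasp point. The pads swing forward as they close: fully open they stand 13 mm farther back than shut.
Start: joints at [1.121, 0.477, 0.022, 1.555, -0.011, 1.109, -0.083], TCP at [0.226, -0.636, 0.2] pointing down, gripper open.
Joint ranges: [-2.96, 2.96], [-0.34, 2.1], [-1.41, 1.46], [0.24, 2.44], [-1.37, 4.51], [0.17, 1.92], [-2.96, 2.96]. Speed limits (rad/s): [2.39, 2.39, 3.14, 3.14, 3.14, 3.14, 3.14].

### API

Orientations are given as a rotation vector (axis times angle).
In Python, from bench import r gives the robot as it stands. The module is installed in compiled form; this text tells all that it offers.
- The arm moves only by the tool apply_moves, never from a script. Its argument "rows" is a list of rows, each a list of 6 numbers: the shift along the tool's x, y, z scaled (see below), then the turn, a rotation vector about the tool's x, y, z scaled (see below). A call has 1 to 5 rows; each row is the pose to reach, as a shift and turn from the pose commanded when the call began, along the tool's axes at that moment; what a row does not reach only later rows make up. The controller multiplies each number of a shift by 0.25 m and each number of a turn by 90 degrees. A row lasts 1/8 s, in which the tool goes at most 62.5 mm and 10.7 degrees, less where a joint would pass 70% of its speed; a pose out of reach is approached as far as the arm can. A call with a number of a shift or a turn outside -1 to 1 is refused whole. A call with a gripper value outside its range is refused whole. "claw" is the opening, from 0 (shut) to 1 (fully open), set as the call begins (left out, the last holds). The fingers move at their own pace and stop on an object; "newtons" is the grip in N (left out, the last holds). Time passes only in rows, so rows that repeat a pose let the fingers close. It gives the time, the measured TCP pose, the force, the opening and the grip force at its end, in the units of the state.
- r.get_obs(): the state, without advancing time (a new reading comes with each control period).
- r.grab_frame(name): name is "side" or "top" or "wrist"; returns a dict with "pixels" (384x512x3 uint8, red, green, blue), "intrinsics" (3x3 intrinsics, pixels), "eye" and "attitude" of the camera in the world. Camera axes: x right, y up, looking along -z (the intrinsics and any distortion apply to the point x, -y, -z); pixel columns grow to the right and rows downward; lengths in m; the calibration is good to about 2 mm. The wrist camera is an equidistant fisheye: a pixel r from the principal point sees the ray r / f radians off the axis. A picture is of the moment at which its call begins. There is no depth.
- r.hand_in(): hands the job in; it is judged then, once.
Trained networks look in a picture, given as the dict that the camera call returned (one of the last four; its "shot" number tells which), for a name from the list of things; names that differ only in an ending like _2 or _b are one class to them, and where a whole thing is asked for, a point or a joint stands for the part that bears it (a point fixed in the world has none). Each returns a list of dicts, best first, with "conf" (0 to 1); they miss things now and then, are a little off and sometimes report something else, mostly with a low value. They report only what shows in the picture. A call takes as long as a camera call. They do not tell look-alikes from the thing itself.
- r.search_frame(picture, thing): "rect" ([left, top, width, height] in pixels, round what is visible of it).
- r.outline_of(picture, thing): "pixels" (384x512 bool, what is visible of it) and "rect" ([left, top, width, height] in pixels, round what is visible of it).
- r.landmark_of(picture, thing): "point" ([column, row] in pixels: a listed point, or the origin of a listed thing).
The state is a dict: "clock": time; "joints": joint angles; "qvel": joint speeds; "tau": joint torques, N m; "tcp_pos": TCP position; "orientation": TCP orientation; "contact_force": force on the tool from outside, world axes, zero at the start; "moment": the same for the moment, N m; "grip_width": finger opening in m; "gripper_force": force on a finger pad.
Only numpy, scipy, OpenCV 4.12 (cv2) and the standard library are available. Lean on these libraries where they do the work, as an engineer would, in place of code of your own. Each camera call takes 0.05 s, during which the arm holds its last target. There are 200 camera calls.

## Working session

There is one attempt and no reset: what is moved stays moved. The work goes in short steps, Python scripts to look and compute and a tool call to move; the robot and the scene stay as the last step left them, time stands still between calls to the robot, and variables do not carry over. Pictures are saved under pics/ and viewed, at most 14 in all, crops included, and the job is handed in when it is done.

Besides the shell and the picture viewer there is one more tool, called after "Emit:" by a JSON object that holds its "name" and its "arguments", one argument or row to a line. apply_moves: Moves the arm, as the interface text tells. Its arguments: {"type":"object","properties":{"rows":{"type":"array","items":{"type":"array","items":{"type":"number"}}},"claw":{"type":"number"},"newtons":{"type":"number"}},"required":["rows"]}

```bash
mkdir -p pics; ls
cat > h.py <<'E'
import numpy as np, cv2
from scipy.spatial.transform import Rotation as R
from bench import r
def save(f,n): cv2.imwrite('pics/'+n,f['pixels'][:,:,::-1])
def Rm(a):
    a=np.array(a,float)
    return a if a.shape==(3,3) else R.from_rotvec(a).as_matrix()
def ray(f,p):
    K=np.array(f['intrinsics']);x=(p[0]-K[0,2])/K[0,0];y=(p[1]-K[1,2])/K[1,1]
    return Rm(f['attitude'])@np.array([x,-y,-1.])
def onz(f,p,z):
    d=ray(f,p);e=np.array(f['eye']);return e+d*(z-e[2])/d[2]
def proj(f,P):
    K=np.array(f['intrinsics']);c=Rm(f['attitude']).T@(np.array(P)-np.array(f['eye']))
    return np.array([K[0,2]+K[0,0]*c[0]/-c[2],K[1,2]-K[1,1]*c[1]/-c[2]])
E
python3 - <<'E'
from h import *
np.set_printoptions(precision=3,suppress=True)
print(r.get_obs())
for n in ['top','side']:
    f=r.grab_frame(n);save(f,n+'0.png');print(n,{k:v for k,v in f.items() if k!='pixels'})
    for t in ['sp1_mid','vblock','rack','se_handle','mat','station1','station2','station3','station4']:
        for o in r.landmark_of(f,t): print(n,t,np.round(o['point'],1),round(o['conf'],2))
E
```

```text
pics
{'clock': 0.0, 'joints': array([ 1.121,  0.478,  0.022,  1.556, -0.012,  1.109, -0.083]), 'qvel': array([ 0.001, -0.001,  0.001,  0.001, -0.001, -0.001, -0.001]), 'tau': array([  0.   , -59.645,   1.608, -28.119,   0.012,   0.009,   0.   ]), 'tcp_pos': array([ 0.226, -0.635,  0.199]), 'orientation': array([-3.094, -0.534,  0.001]), 'contact_force': array([-0.225, -0.414, -0.12 ]), 'moment': array([-0.07 ,  0.06 , -0.011]), 'gripper_force': 0.0, 'grip_width': 0.08570606707742297}
top {'intrinsics': array([[366.472,   0.   , 255.77 ],
       [  0.   , 366.472, 187.444],
       [  0.   ,   0.   ,   1.   ]]), 'eye': array([ 0.427, -0.007,  0.991]), 'attitude': array([ 0.083, -0.07 , -1.569]), 'shot': 1}
top vblock [197.2 149.8] 0.76
top rack [319.5 146.8] 0.72
top rack [254.3 227.3] 0.23
top se_handle [256.2 225. ] 0.73
top mat [257.6 220.1] 0.8
top station1 [206.9 145.4] 0.72
top station1 [157.9 147.8] 0.56
top station1 [ 96. 150.] 0.34
top station2 [206.9 145.4] 0.72
top station2 [157.9 147.8] 0.56
top station2 [ 96. 150.] 0.34
top station3 [206.9 145.4] 0.72
top station3 [157.9 1
[... 539 characters left out ...]
252.2 158.9] 0.3
side mat [281.4 215.1] 0.78
side station1 [182.5 233.7] 0.83
side station1 [193.  217.8] 0.66
side station1 [205.2 205.2] 0.62
side station1 [219.3 197.1] 0.6
side station1 [252.8 157. ] 0.54
side station2 [182.5 233.7] 0.83
side station2 [193.  217.8] 0.66
side station2 [205.2 205.2] 0.62
side station2 [219.3 197.1] 0.6
side station2 [252.8 157. ] 0.54
side station3 [182.5 233.7] 0.83
side station3 [193.  217.8] 0.66
side station3 [205.2 205.2] 0.62
side station3 [219.3 197.1] 0.6
side station3 [252.8 157. ] 0.54
side station4 [182.5 233.7] 0.83
side station4 [193.  217.8] 0.66
side station4 [205.2 205.2] 0.62
side station4 [219.3 197.1] 0.6
side station4 [252.8 157. ] 0.54
```

Run:
```python
import cv2
a=cv2.imread('pics/top0.png');b=cv2.imread('pics/side0.png')
cv2.imwrite('pics/top0b.png',cv2.resize(a,(800,600),interpolation=cv2.INTER_CUBIC));cv2.imwrite('pics/side0b.png',cv2.resize(b,(800,600),interpolation=cv2.INTER_CUBIC))
```

```text
(no output)
```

View pics/top0b.png

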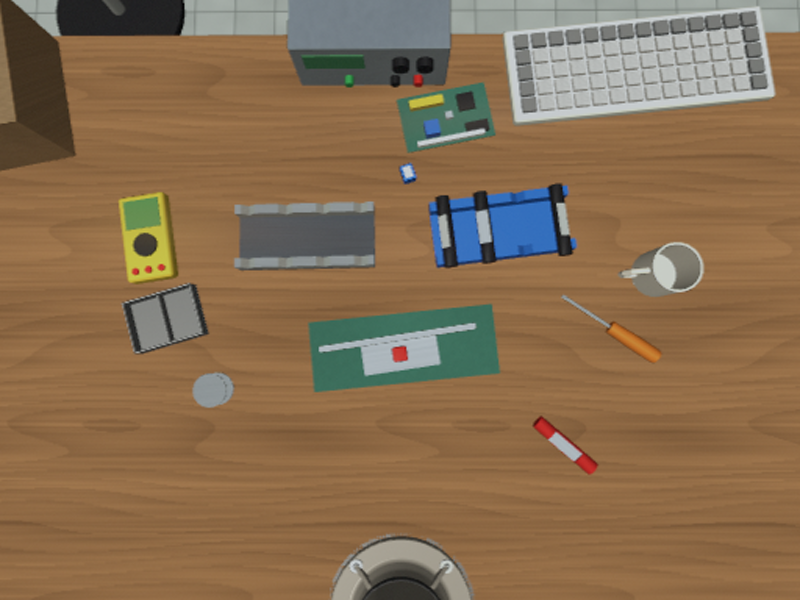

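View pics/side0b.png

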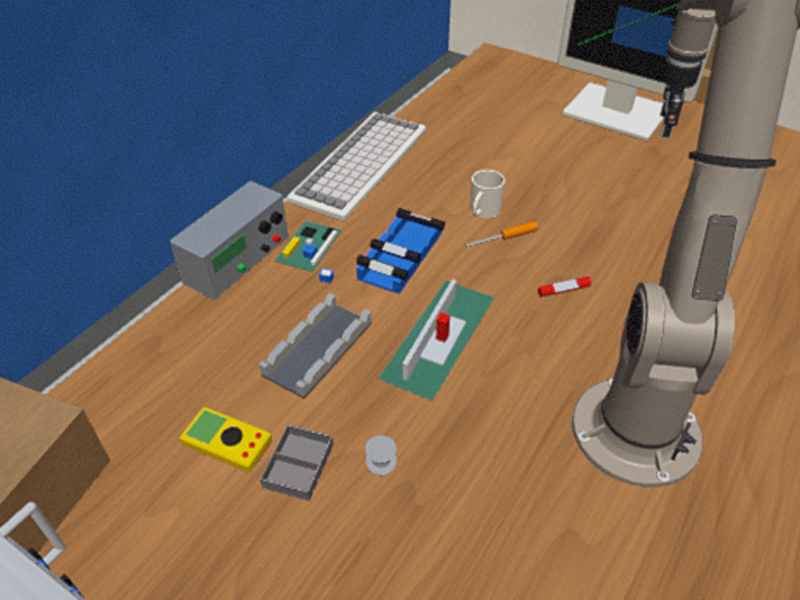

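The top view shows three black spindles with white flats in the blue rack, at zoomed pixels (445,230), (485,227) and (563,220). A red look-alike lies loose at (565,445) and is not to be touched. The empty steel V-block is at (305,236), and the straightedge with its red handle is on the green mat at (400,353). The side view agrees.

```bash
cat >> h.py <<'E'
np.set_printoptions(precision=4,suppress=True)
def fray(f,p):
    K=np.array(f['intrinsics']);x=(p[0]-K[0,2])/K[0,0];y=(p[1]-K[1,2])/K[1,1]
    t=np.hypot(x,y);s=np.sin(t)/max(t,1e-9)
    return Rm(f['attitude'])@np.array([x*s,-y*s,-np.cos(t)])
def fonz(f,p,z):
    d=fray(f,p);e=np.array(f['eye']);return e+d*(z-e[2])/d[2]
def fproj(f,P):
    K=np.array(f['intrinsics']);c=Rm(f['attitude']).T@(np.array(P,float)-np.array(f['eye']))
    v=np.array([c[0],-c[1]]);t=np.arctan2(np.hypot(*v),-c[2]);v=v/max(np.hypot(*v),1e-9)*t
    return np.array([K[0,2]+K[0,0]*v[0],K[1,2]+K[1,1]*v[1]])
def down(yaw,tilt=0):
    "tool down; tool x at world yaw; then tilted by tilt (rad) about tool x's world direction"
    Q=R.from_euler('z',yaw)*R.from_rotvec([np.pi,0,0])
    return (R.from_rotvec(tilt*np.array([np.cos(yaw),np.sin(yaw),0]))*Q).as_matrix()
def go(pos,Rt):
    "numbers for a row to reach TCP pose"
    o=r.get_obs();T=Rm(o['orientation'])
    s=T.T@(np.array(pos)-o['tcp_pos'])/.25
    t=R.from_matrix(T.T@Rt).as_rotvec()/(np.pi/2)
    print('row',np.round(np.r_[s,t],3).tolist(),'tcp',o['tcp_pos'],'t',round(o['clock'],2))
E
python3 - <<'E'
from h import *
f=r.grab_frame('top')
for t in ['vblock','rack','mat','se_handle','sp1_mid','relay','mug','screw_tray']:
    for o in r.outline_of(f,t)[:5]:
        m=o['pixels'].astype(np.uint8);q=cv2.minAreaRect(cv2.findNonZero(m))
        z={'vblock':.037,'rack':.037,'mat':0,'se_handle':.03,'sp1_mid':.045}.get(t,.02)
        b=np.array([onz(f,p,z)[:2] for p in cv2.boxPoints(q)])
        print(t,round(o['conf'],2),np.round(q[0],1),'c',b.mean(0),'corners',b.round(3).tolist())
f=r.grab_frame('wrist');print(f['intrinsics'],f['eye'],Rm(f['attitude']))
o=r.get_obs();T=Rm(o['orientation']);print('cam in tool',T.T@(f['eye']-o['tcp_pos']),T.T@Rm(f['attitude']))
go([.62,-.1,.32],down(0.1))
E
```

```text
vblock 0.64 [195.  150.5] c [0.6187 0.162 ] corners [[0.677, 0.283], [0.676, 0.043], [0.561, 0.043], [0.561, 0.28]]
rack 0.9 [320.4 144.4] c [ 0.6347 -0.1697] corners [[0.677, -0.045], [0.707, -0.282], [0.592, -0.293], [0.563, -0.059]]
mat 0.91 [257.3 222. ] c [ 0.4308 -0.0029] corners [[0.475, 0.167], [0.51, -0.159], [0.386, -0.171], [0.351, 0.151]]
se_handle 0.84 [254.8 225.5] c [0.4212 0.0035] corners [[0.436, 0.138], [0.471, -0.122], [0.407, -0.13], [0.371, 0.128]]
sp1_mid 0.3 [104.7 203.2] c [0.4787 0.3924] corners [[0.502, 0.469], [0.54, 0.345], [0.455, 0.316], [0.417, 0.44]]
relay 0.67 [260.5 111. ] c [ 0.7305 -0.0116] corners [[0.744, -0.002], [0.744, -0.021], [0.717, -0.021], [0.717, -0.002]]
mug 0.8 [424.2 174.4] c [ 0.5568 -0.4471] corners [[0.564, -0.367], [0.627, -0.493], [0.549, -0.527], [0.487, -0.402]]
mug 0.61 [194.2 150.9] c [0.6212 0.1671] corners [[0.678, 0.293], [0.684, 0.046], [0.564, 0.043], [0.559, 0.287]]
mug 0.53 [135.3 249.3] c [0.359  0.3176] corners [[0.357, 0.363], [0.404, 0.317], [0.361, 0.272], [0.314, 0.318]]
screw_tray 0.81 [105.  203.8] c [0.4786 0.402 ] corners [[0.506, 0.482], [0.544, 0.353], [0.451, 0.323], [0.414, 0.451]]
screw_tray 0.49 [257.9 222.1] c [ 0.4304 -0.0044] corners [[0.473, 0.16], [0.506, -0.157], [0.387, -0.167], [0.355, 0.146]]
[[297.3186   0.     256.3118]
 [  0.     297.3186 194.4286]
 [  0.       0.       1.    ]] [ 0.2969 -0.6094  0.375 ] [[ 0.3352  0.9003  0.2776]
 [-0.9422  0.3203  0.0985]
 [-0.0002 -0.2945  0.9556]]
cam in tool [ 0.0755 -0.0013 -0.1754] [[ 0.      0.9556  0.2945]
 [ 1.     -0.0001  0.0002]
 [ 0.0002  0.2945 -0.9556]]
row [2.202, -1.492, -0.482, 0.0, -0.0, 0.154] tcp [ 0.2262 -0.636   0.1996] t 1.5
```

Emit:
{"name": "apply_moves", "arguments": {
  "rows": [
    [0.2,-0.13,0,0,0,0],
    [0.4,-0.27,0,0,0,0.03],
    [0.6,-0.4,0,0,0,0.05],
    [0.73,-0.5,0,0,0,0.05],
    [0.73,-0.5,0,0,0,0.05]
  ],
  "claw": 0.55
}}

```text
clock: 2.12
tcp_pos: [0.3594, -0.4536, 0.1999]
orientation: [-3.112, -0.423, -0.002]
contact_force: [0.1, -0.3, -0.7]
grip_width: 0.0469
gripper_force: 0.0
```

Emit:
{"name": "apply_moves", "arguments": {
  "rows": [
    [0.2,-0.15,0,0,0,0.02],
    [0.4,-0.3,0,0,0,0.04],
    [0.6,-0.45,0,0,0,0.05],
    [0.7,-0.56,0,0,0,0.05],
    [0.7,-0.56,0,0,0,0.05]
  ]
}}

```text
clock: 2.75
tcp_pos: [0.4905, -0.2739, 0.1997]
orientation: [-3.127, -0.297, -0.001]
contact_force: [-0.5, -0.7, -0.5]
grip_width: 0.0473
gripper_force: 0.0
```

Run:
```python
from h import *
go([.62,-.17,.15],down(.125))
```

```text
row [0.587, -0.311, 0.199, -0.0, -0.001, 0.041] tcp [ 0.4905 -0.2739  0.1997] t 2.75
```

Emit:
{"name": "apply_moves", "arguments": {
  "rows": [
    [0.2,-0.1,0,0,0,0.02],
    [0.4,-0.2,0,0,0,0.041],
    [0.587,-0.311,0.1,0,0,0.041],
    [0.587,-0.311,0.199,0,0,0.041],
    [0.587,-0.311,0.199,0,0,0.041]
  ]
}}

```text
clock: 3.38
tcp_pos: [0.6168, -0.175, 0.1475]
orientation: [3.136, 0.186, -0.008]
contact_force: [-0.1, -1.2, 0.3]
grip_width: 0.047
gripper_force: 0.0
```

Run:
```python
from h import *
f=r.grab_frame('wrist');cv2.imwrite('pics/w1.png',cv2.resize(f['pixels'][:,:,::-1],(800,600),interpolation=cv2.INTER_CUBIC))
print(f['eye'],r.get_obs()['tcp_pos'])
import pickle;pickle.dump(f,open('w1.pkl','wb'))
for t in ['rack','sp1_mid','sp4_mid']:
    for o in r.landmark_of(f,t)[:6]: print(t,np.round(o['point'],1),round(o['conf'],2),fonz(f,o['point'],0 if t=='rack' else .042))
    for o in r.outline_of(f,t)[:6]: print(t,o['rect'],round(o['conf'],2))
```

```text
[ 0.6922 -0.1646  0.3225] [ 0.6176 -0.1756  0.1492]
rack [134.3, 104.6, 242.1, 110.6] 0.89
rack [106.1, 40.1, 28.3, 30.8] 0.16
sp1_mid [125.3  56.6] 0.51 [ 0.7307 -0.0301  0.042 ]
sp4_mid [225.  160.4] 0.58 [ 0.6353 -0.1409  0.042 ]
sp4_mid [208.7, 100.2, 29.8, 127.7] 0.81
```

View pics/w1.png

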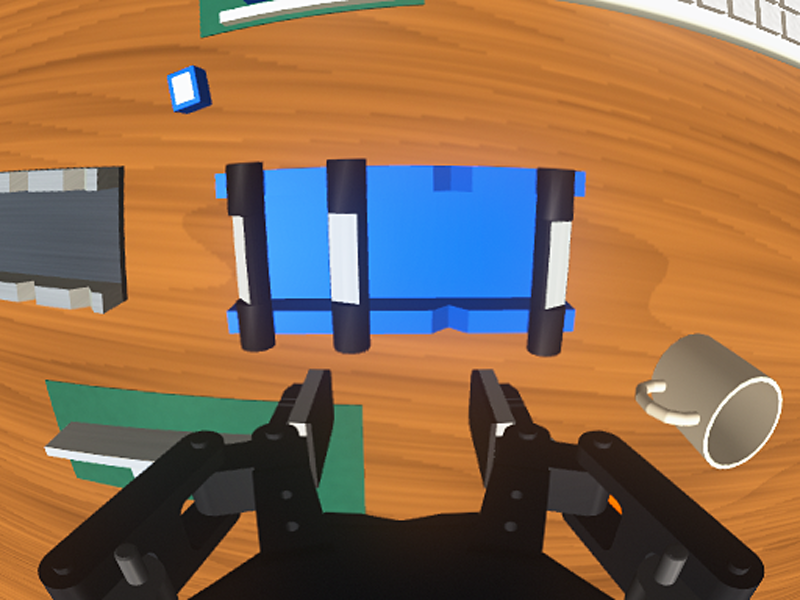

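The wrist view shows the three black spindles, with mids at zoomed pixels (246,258), (347,256) and (553,262). The flats of the left and right ones turn strongly outward, and the middle one's turns slightly. The front rail of the empty notch is at (450,320), and nothing red is in the rack. I'll fit a rendered spindle model to get pose and roll.

```bash
cat > fit.py <<'E'
from h import *
from scipy.optimize import minimize
def render(d,e,x,y,yaw,roll,z=.042):
    "class per ray: 0 bg,1 round,2 flat"
    c,s=np.cos(yaw),np.sin(yaw);M=np.array([[c,-s,0],[s,c,0],[0,0,1]])
    D=d@M;E=M.T@(e-np.array([x,y,z]))
    n=np.array([0,-np.sin(roll),np.cos(roll)])   # roll>0: flat turned towards -y (positive about +x)
    a=D[:,1]**2+D[:,2]**2;b=D[:,1]*E[1]+D[:,2]*E[2];q=E[1]**2+E[2]**2-.012**2
    disc=b*b-a*q;ok=disc>0;sq=np.sqrt(np.maximum(disc,0));t0=(-b-sq)/a;t1=(-b+sq)/a
    P=E+t0[:,None]*D
    tf=(.006-E@n)/(D@n);F=E+tf[:,None]*D
    cls=np.zeros(len(d));inr=ok&(abs(P[:,0])<.06)
    cut=inr&(P@n>.006)&(abs(P[:,0])<.028)
    cls[inr&~cut]=1
    fl=ok&(tf>t0)&(tf<t1)&(abs(F[:,0])<.028)
    cls[cut|fl]=np.where(fl[cut|fl],2,0)
    return cls
def fit(f,x,y,yaw,fixz=.042,half=(.036,.022),useb=True,rolls=(-.9,-.5,0,.5,.9)):
    im=f['pixels'].astype(float)/255;e=np.array(f['eye'])
    c=np.array([fproj(f,[x+np.cos(yaw)*a-np.sin(yaw)*b,y+np.sin(yaw)*a+np.cos(yaw)*b,fixz]) for a in(-half[0],half[0]) for b in(-half[1],half[1])])
    l,t=np.floor(c.min(0)).astype(int);R_,B=np.ceil(c.max(0)).astype(int)
    px=[(i,j) for j in range(t,B+1) for i in range(l,R_+1)]
    sub=[(a,b) for a in(-.33,0,.33) for b in(-.33,0,.33)]
    d=np.array([fray(f,(i+a,j+b)) for i,j in px for a,b in sub])
    red=np.array([im[j,i,0] for i,j in px]);blu=np.array([im[j,i,2] for i,j in px])
    def cost(p):
        k=render(d,e,p[0],p[1],p[2],p[3],fixz).reshape(-1,9)
        w=(k==2).mean(1);b=(k==1).mean(1)
        r1=red-np.c_[w,np.ones_like(w)]@np.linalg.lstsq(np.c_[w,np.ones_like(w)],red,rcond=None)[0]
        r2=blu-np.c_[b,np.ones_like(w)]@np.linalg.lstsq(np.c_[b,np.ones_like(w)],blu,rcond=None)[0]
        return (r1**2).mean()+(useb*(r2**2).mean())
    best=None
    for r0 in rolls:
        p0=np.array([x,y,yaw,r0]);S=np.vstack([p0]+[p0+v for v in np.diag([.006,.006,.05,.2])])
        m=minimize(cost,p0,method='Nelder-Mead',options=dict(initial_simplex=S,xatol=1e-5,fatol=1e-8,maxiter=260))
        if best is None or m.fun<best.fun: best=m
    return best.x,best.fun
E
python3 - <<'E'
from fit import *
import pickle
f=pickle.load(open('w1.pkl','rb'))
for u,v in [(246,258),(347,256),(553,262)]:
    g=fonz(f,(u*.64,v*.64),.045)
    p,c=fit(f,g[0],g[1],.125);print(g,p,np.degrees(p[2:]),c)
E
```

```text
[ 0.6243 -0.0742  0.045 ] [ 0.6226 -0.062   0.1219  0.2875] [ 6.9815 16.4735] 0.12818691651267602
[ 0.6322 -0.1387  0.045 ] [ 0.6314 -0.1391  0.1268 -0.4587] [  7.2639 -26.2801] 0.020319060561056285
[ 0.6446 -0.2674  0.045 ] [ 0.6444 -0.2757  0.1248 -0.2572] [  7.1483 -14.7393] 0.1340336155530827
```

```bash
sed -i 's/red=np.array(\[im\[j,i,0\]/red=np.array([im[j,i].min()/; s/blu=np.array(\[im\[j,i,2\]/blu=np.array([im[j,i].max()/' fit.py
cat > go1.py <<'E'
from fit import *
import pickle
f=pickle.load(open('w1.pkl','rb'))
for u,v in [(246,258),(347,256),(553,262)]:
    g=fonz(f,(u*.64,v*.64),.045)
    p,c=fit(f,g[0],g[1],.125);print(g,p,np.degrees(p[2:]),c)
E
python3 go1.py
```

```text
[ 0.6243 -0.0742  0.045 ] [ 0.6243 -0.075   0.1246 -0.8879] [  7.141  -50.8721] 0.016785401366339013
[ 0.6322 -0.1387  0.045 ] [ 0.6314 -0.1391  0.1268 -0.4587] [  7.2639 -26.2801] 0.02031820381893486
[ 0.6446 -0.2674  0.045 ] [ 0.6437 -0.2671  0.1194  0.5623] [ 6.8403 32.217 ] 0.01749183385888064
```

```bash
cat >> h.py <<'E'
def tgt(x,y,yaw,tiltdeg,over=.016,back=0,z=.042):
    Q=down(yaw,np.radians(tiltdeg));a=Q[:,2]
    go(np.array([x,y,z])+a*(over-back),Q)
E
python3 - <<'E'
from h import *
tgt(.6243,-.075,.1245,-26,back=.07)
E
```

```text
row [0.067, -0.485, 0.242, -0.288, -0.0, -0.004] tcp [ 0.6191 -0.1739  0.1511] t 3.73
```

Emit:
{"name": "apply_moves", "arguments": {
  "rows": [
    [0.067,-0.2,0.0,-0.11,0,0],
    [0.067,-0.4,0.0,-0.22,0,-0.004],
    [0.067,-0.485,0.1,-0.288,0,-0.004],
    [0.067,-0.485,0.242,-0.288,0,-0.004],
    [0.067,-0.485,0.242,-0.288,0,-0.004]
  ],
  "claw": 0.5
}}

```text
clock: 4.35
tcp_pos: [0.6191, -0.0501, 0.0876]
orientation: [2.683, 0.174, 0.031]
contact_force: [0.5, -0.4, 0.9]
grip_width: 0.0427
gripper_force: 0.0
```

Run:
```python
from fit import *
f=r.grab_frame('wrist');cv2.imwrite('pics/w2.png',cv2.resize(f['pixels'][:,:,::-1],(800,600),interpolation=cv2.INTER_CUBIC))
print(fit(f,.6243,-.075,.1245,rolls=(-.9,)),r.get_obs()['grip_width'])
tgt(.6243,-.075,.1245,-26)
```

```text
(array([ 0.624 , -0.0761,  0.1245, -0.9438]), np.float64(0.027114160150091875)) 0.04282162412388329
row [0.004, 0.003, 0.277, -0.0, 0.001, 0.001] tcp [ 0.6205 -0.0514  0.0895] t 4.4
```

View pics/w2.png

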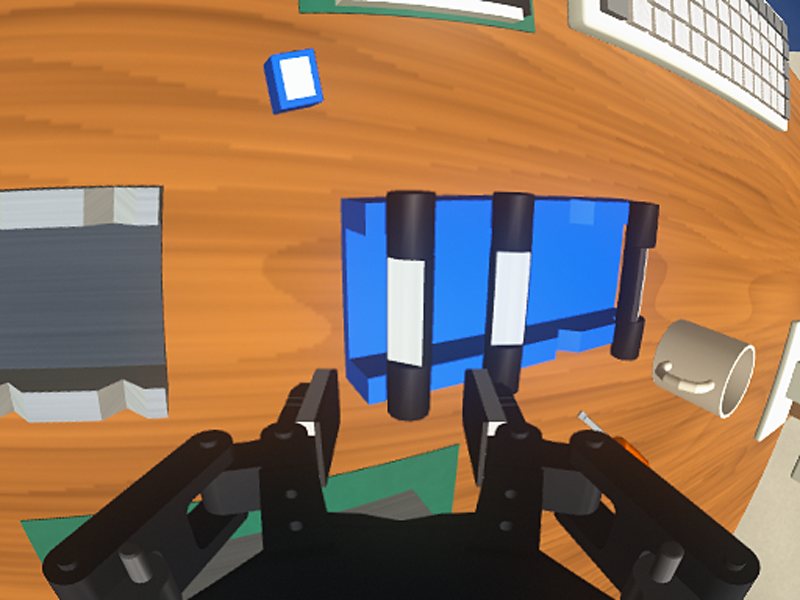

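The view confirms the tilted gripper straddles the left spindle (flat at (405,312), tips at (320,400) and (480,400)). I'm descending and gripping.

Emit:
{"name": "apply_moves", "arguments": {
  "rows": [
    [0.002,0.003,0.12,0,0,0],
    [0.003,0.003,0.22,0,0,0],
    [0.004,0.003,0.277,0,0,0],
    [0.004,0.003,0.277,0,0,0],
    [0.004,0.003,0.277,0,0,0]
  ]
}}

```text
clock: 5.03
tcp_pos: [0.6267, -0.0808, 0.0286]
orientation: [2.685, 0.17, 0.04]
contact_force: [0.0, 0.1, 0.4]
grip_width: 0.0426
gripper_force: 0.0
```

Emit:
{"name": "apply_moves", "arguments": {
  "rows": [
    [0,0,0,0,0,0],
    [0,0,0,0,0,0],
    [0,0,0,0,0,0],
    [0,0,0,0,0,0]
  ],
  "claw": 0,
  "newtons": 40
}}

```text
clock: 5.52
tcp_pos: [0.6257, -0.0811, 0.0274]
orientation: [2.684, 0.17, 0.037]
contact_force: [0.9, -0.8, -0.1]
grip_width: 0.0003
gripper_force: 0.0
```

Run:
```python
from h import *
o=r.get_obs();print(o['contact_force'],o['grip_width'],o['gripper_force'])
Q=Rm(o['orientation'])
go(o['tcp_pos']+[0,0,.13],Q)
go([.5,.13,.19],down(0))
```

```text
[ 0.9134 -0.7756 -0.0994] 0.00030194792285744313 0.0
row [-0.001, 0.227, -0.468, 0.0, 0.0, 0.0] tcp [ 0.6257 -0.0811  0.0274] t 5.53
row [-0.393, -0.526, -0.978, 0.288, -0.017, 0.079] tcp [ 0.6257 -0.0811  0.0274] t 5.53
```

Run:
```python
from h import *
f=r.grab_frame('wrist');a=f['pixels'][:,:,::-1]
g=r.grab_frame('side')['pixels'][80:240,180:340,::-1]
A=cv2.resize(a,(533,400));B=cv2.resize(g,(267*1,267))
c=np.zeros((400,800,3),np.uint8);c[:,:533]=A;c[:267,533:]=B;cv2.imwrite('pics/w3.png',c)
```

```text
(no output)
```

View pics/w3.png

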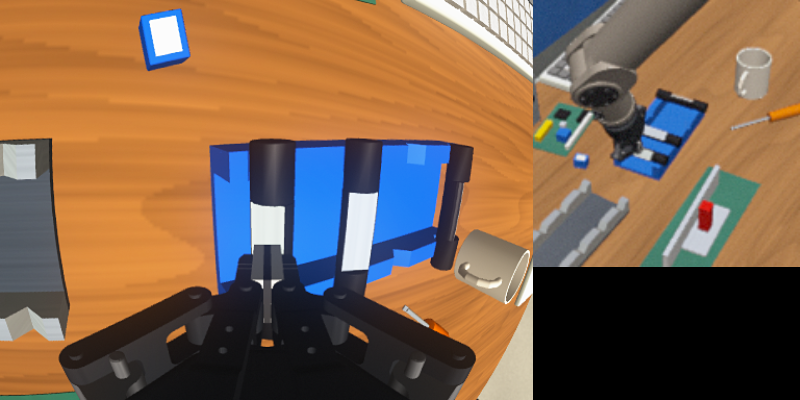

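Run:
```python
from fit import *
f=r.grab_frame('wrist');o=r.get_obs();Q=Rm(o['orientation'])
s=533/512
print('tcp px',fproj(f,o['tcp_pos'])*s,'axis',fproj(f,[.6243,-.075,.042])*s, 'tcp-30mm',fproj(f,o['tcp_pos']-.03*Q[:,2])*s)
print(f['eye'],Q.T@(f['eye']-o['tcp_pos']),o)
# independent: triangulate spindle A mid top/side using rough networks
for n in ['top','side']:
    g=r.grab_frame(n);print(n,proj(g,[.6243,-.075,.042]),proj(g,o['tcp_pos']))
    save(g,n+'1.png')
g=cv2.imread('pics/top1.png')[90:190,260:400];cv2.imwrite('pics/c1.png',np.hstack([cv2.resize(g,(560,400),interpolation=cv2.INTER_CUBIC)[:,:400],cv2.resize(cv2.imread('pics/side1.png')[100:200,210:310],(400,400),interpolation=cv2.INTER_CUBIC)]))
```

```text
tcp px [268.176  234.9531] axis [269.5917 246.8373] tcp-30mm [268.3975 257.2043]
[0.6907 0.0054 0.1851] [ 0.0752 -0.0008 -0.1759] {'clock': 5.675, 'joints': array([-0.2391,  0.6313,  0.02  ,  1.8564,  0.6277,  0.8075, -2.1424]), 'qvel': array([ 0.0013,  0.0001,  0.0008,  0.    , -0.0009, -0.0008, -0.0003]), 'tau': array([ -0.0186, -59.4425,   3.0668, -18.9599,   1.1126,   0.9936,
         0.0002]), 'tcp_pos': array([ 0.6257, -0.0812,  0.0274]), 'orientation': array([2.6843, 0.1702, 0.037 ]), 'contact_force': array([0.1508, 1.0026, 0.4333]), 'moment': array([0.4376, 0.041 , 0.0209]), 'gripper_force': 0.0, 'grip_width': -0.00018437482069521617}
top [284.7173 147.8052] [286.6401 148.4282]
side [243.4764 170.8305] [244.2363 172.7554]
```

View pics/c1.png

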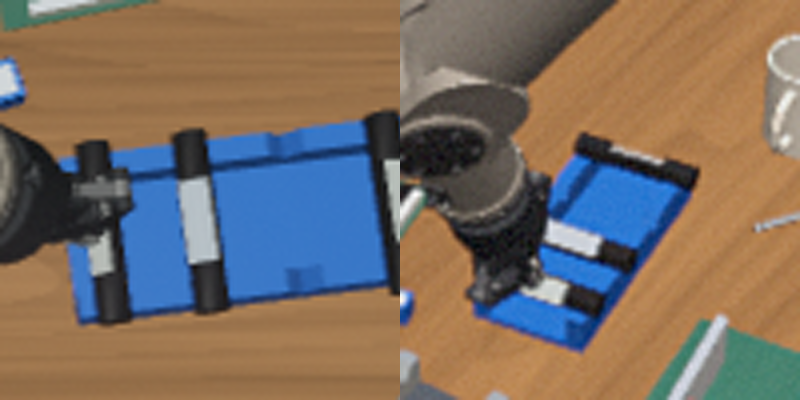

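Run:
```python
from fit import *
f=r.grab_frame('wrist');o=r.get_obs();Q=Rm(o['orientation'])
a=f['pixels'][120:300,160:360,::-1].copy();a=cv2.resize(a,(660,594),interpolation=cv2.INTER_CUBIC)
a=cv2.convertScaleAbs(a,alpha=1.7,beta=25)
for x in(-.011,0,.011):
  for z in (0,-.019,-.04):
    p=(fproj(f,o['tcp_pos']+Q@[x,0,z])-[160,120])*3.3;cv2.circle(a,(int(p[0]),int(p[1])),3,(0,0,255) if z==0 else (0,255,0) if z>-.03 else (255,255,0),-1)
cv2.imwrite('pics/c2.png',a)
```

```text
(no output)
```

View pics/c2.png

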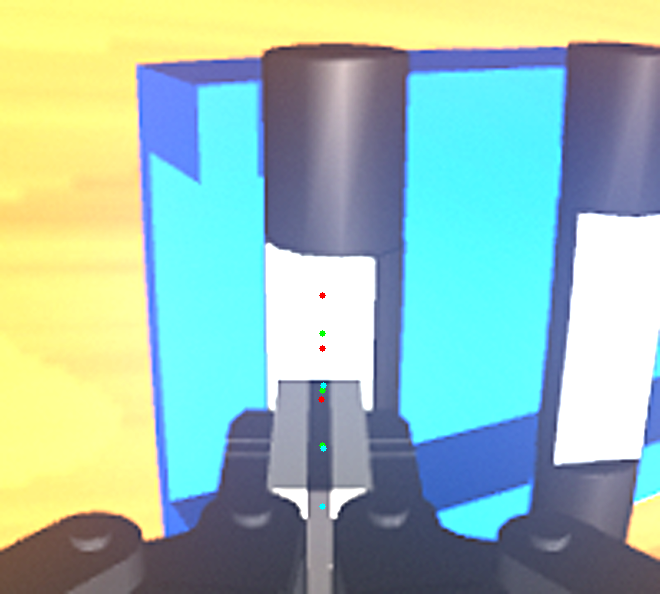

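The pads close above the flat at crop (320,380), well short of where the reported TCP predicts (red dots, rows 295–400). The tips must sit farther back than I assumed. I'll open and advance in small steps, watching the force.

Emit:
{"name": "apply_moves", "arguments": {
  "rows": [
    [0,0,0,0,0,0],
    [0,0,0,0,0,0],
    [0,0,0,0,0,0]
  ],
  "claw": 0.5
}}

```text
clock: 6.2
tcp_pos: [0.6257, -0.0811, 0.0274]
orientation: [2.684, 0.17, 0.037]
contact_force: [-0.4, 0.5, -1.2]
grip_width: 0.0425
gripper_force: 0.0
```

Emit:
{"name": "apply_moves", "arguments": {
  "rows": [
    [0,0,0.016,0,0,0],
    [0,0,0.032,0,0,0],
    [0,0,0.032,0,0,0]
  ]
}}

```text
clock: 6.58
tcp_pos: [0.6257, -0.085, 0.0197]
orientation: [2.684, 0.17, 0.036]
contact_force: [0.5, 1.2, -0.2]
grip_width: 0.0429
gripper_force: 0.0
```

Emit:
{"name": "apply_moves", "arguments": {
  "rows": [
    [0,0,0.016,0,0,0],
    [0,0,0.032,0,0,0],
    [0,0,0.032,0,0,0]
  ]
}}

```text
clock: 6.95
tcp_pos: [0.6263, -0.0884, 0.0126]
orientation: [2.684, 0.17, 0.036]
contact_force: [0.2, 0.3, 0.5]
grip_width: 0.0429
gripper_force: 0.0
```

Emit:
{"name": "apply_moves", "arguments": {
  "rows": [
    [0,0,0.01,0,0,0],
    [0,0,0.02,0,0,0],
    [0,0,0.02,0,0,0]
  ]
}}

```text
clock: 7.32
tcp_pos: [0.6267, -0.0904, 0.0084]
orientation: [2.684, 0.17, 0.037]
contact_force: [0.4, 0.7, 0.3]
grip_width: 0.0428
gripper_force: 0.0
```

Run:
```python
from fit import *
f=r.grab_frame('wrist');o=r.get_obs();Q=Rm(o['orientation'])
a=f['pixels'][120:300,130:370,::-1].copy();a=cv2.resize(a,(792,594),interpolation=cv2.INTER_CUBIC)
cv2.imwrite('pics/c3.png',cv2.convertScaleAbs(a,alpha=1.7,beta=25));print(o['contact_force'])
```

```text
[ 0.0744  0.471  -1.0775]
```

View pics/c3.png

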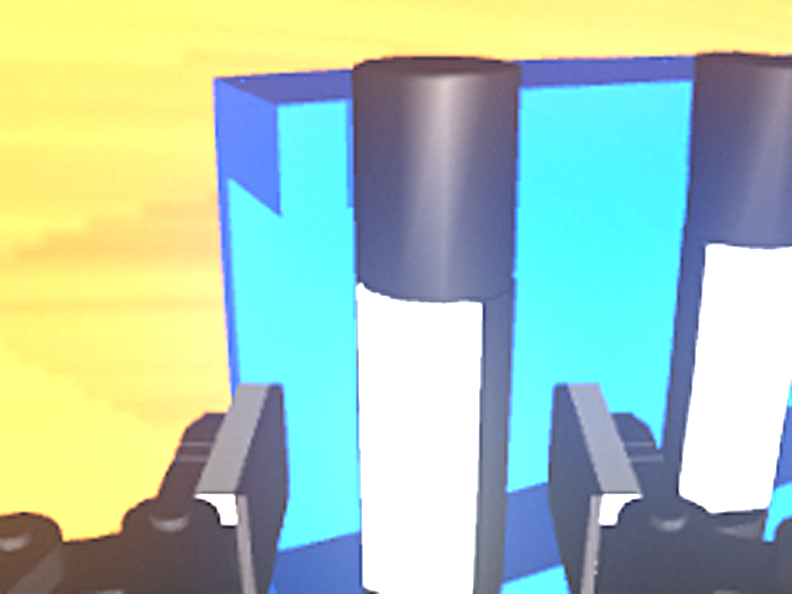

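The pads now straddle the spindle but the tips barely pass its axis. Apparent sizes put the tips about 30–35 mm behind the reported TCP. I'll advance 12 mm more and close.

Emit:
{"name": "apply_moves", "arguments": {
  "rows": [
    [0,0,0.016,0,0,0],
    [0,0,0.032,0,0,0],
    [0,0,0.048,0,0,0],
    [0,0,0.048,0,0,0]
  ]
}}

```text
clock: 7.88
tcp_pos: [0.6271, -0.0958, -0.0027]
orientation: [2.684, 0.17, 0.036]
contact_force: [-0.1, 0.4, 0.6]
grip_width: 0.0427
gripper_force: 0.0
```

Emit:
{"name": "apply_moves", "arguments": {
  "rows": [
    [0,0,0,0,0,0],
    [0,0,0,0,0,0],
    [0,0,0,0,0,0],
    [0,0,0,0,0,0]
  ],
  "claw": 0,
  "newtons": 40
}}

```text
clock: 8.38
tcp_pos: [0.6278, -0.0978, -0.0009]
orientation: [2.682, 0.167, 0.037]
contact_force: [-0.6, -3.6, 5.1]
grip_width: 0.0228
gripper_force: 39.3
```

Run:
```python
from h import *
o=r.get_obs();Q=Rm(o['orientation'])
go(o['tcp_pos']+[0,0,.15],Q)
```

```text
row [-0.001, 0.264, -0.539, 0.0, 0.0, 0.0] tcp [ 0.6278 -0.0978 -0.0009] t 8.38
```

Emit:
{"name": "apply_moves", "arguments": {
  "rows": [
    [0,0.05,-0.1,0,0,0],
    [0,0.12,-0.25,0,0,0],
    [0,0.2,-0.42,0,0,0],
    [0,0.264,-0.54,0,0,0],
    [0,0.264,-0.54,0,0,0]
  ]
}}

```text
clock: 9.0
tcp_pos: [0.6297, -0.0957, 0.1512]
orientation: [2.685, 0.168, 0.045]
contact_force: [0.3, 0.2, -1.2]
grip_width: 0.0225
gripper_force: 39.3
```

Run:
```python
from h import *
go([.49,.15,.15],down(0))
go([.49,.10,.15],down(0))
```

```text
row [-0.431, -0.941, -0.454, 0.287, -0.021, 0.078] tcp [ 0.6297 -0.0957  0.1512] t 9.0
row [-0.456, -0.763, -0.368, 0.287, -0.021, 0.078] tcp [ 0.6297 -0.0957  0.1512] t 9.0
```

Emit:
{"name": "apply_moves", "arguments": {
  "rows": [
    [-0.08,-0.2,-0.1,0.05,0,0.02],
    [-0.2,-0.4,-0.2,0.12,0,0.04],
    [-0.3,-0.6,-0.3,0.2,-0.02,0.06],
    [-0.4,-0.8,-0.4,0.287,-0.021,0.078],
    [-0.431,-0.941,-0.454,0.287,-0.021,0.078]
  ]
}}

```text
clock: 9.62
tcp_pos: [0.4861, 0.1486, 0.1466]
orientation: [3.14, -0.005, -0.012]
contact_force: [0.2, 0.4, -1.4]
grip_width: 0.023
gripper_force: 39.4
```

Emit:
{"name": "apply_moves", "arguments": {
  "rows": [
    [0,0,0,0,0,0],
    [0,0,0,0,0,0]
  ]
}}

```text
clock: 9.88
tcp_pos: [0.4876, 0.1491, 0.1465]
orientation: [3.139, 0.001, -0.011]
contact_force: [0.5, -0.1, -0.8]
grip_width: 0.0229
gripper_force: 39.4
```

Run:
```python
from h import *
import pickle
f=r.grab_frame('wrist');save(f,'w4.png');o=r.get_obs();pickle.dump((f,o),open('w4.pkl','wb'));print(o['tcp_pos'],o['orientation'],o['grip_width'])
cv2.imwrite('pics/w4b.png',cv2.resize(f['pixels'][:,:,::-1],(800,600),interpolation=cv2.INTER_CUBIC))
```

```text
[0.4879 0.1487 0.1467] [ 3.1391 -0.0008 -0.0109] 0.022966366142355237
```

View pics/w4b.png

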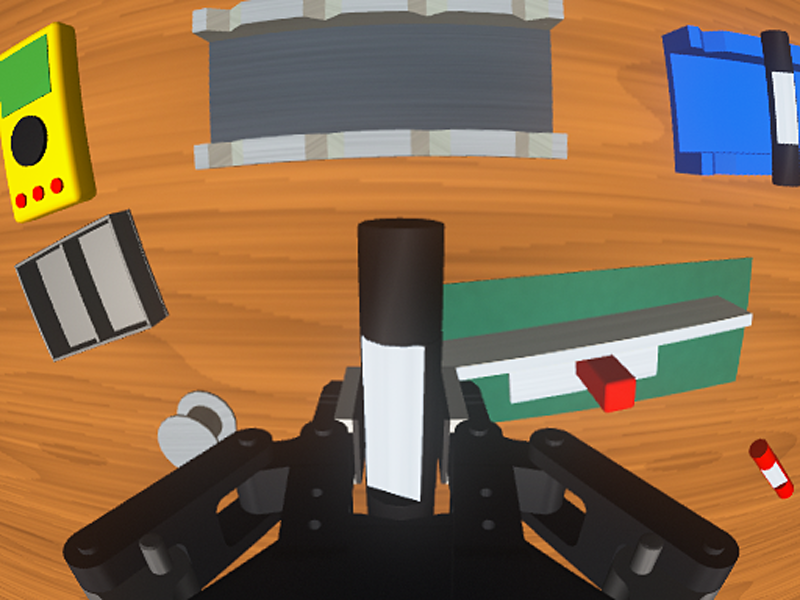

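The picture shows the held spindle centred in the pads (flat at (395,420)). The empty block is at (380,90), with its front-face foot from (196,167) to (567,159). The straightedge is on the mat at (600,375). Next I'll fit the block pose and the held spindle.

Run:
```python
from fit import *
import pickle
f,o=pickle.load(open('w4.pkl','rb'));s=.64
for nm,p,z in [('FL bot',(196,167),0),('FR bot',(567,159),0),('FL top',(194,146),.037),('FR top',(567,134),.037),('BL top',(192,11),.037),('BR top',(562,-3),.037)]:
    print(nm,fonz(f,(p[0]*s,p[1]*s),z))
T=Rm(o['orientation'])
for z in (.185,.19,.195,.2,.205):
    p,c=fit(f,.4879,.1487,0,fixz=z,half=(.034,.0125),rolls=(-.45,));print(z,p,np.degrees(p[2:]),c)
g=r.grab_frame('wrist')
for t in ['vblock','station1']:
    for q in r.landmark_of(g,t): print(t,q['conf'],fonz(g,q['point'],0 if t=='vblock' else .042))
```

```text
FL bot [0.5664 0.2987 0.    ]
FR bot [0.5701 0.0319 0.    ]
FL top [0.58   0.2826 0.037 ]
FR top [0.5854 0.0461 0.037 ]
BL top [0.6726 0.2852 0.037 ]
BR top [0.6774 0.0482 0.037 ]
0.185 [ 0.4813  0.1503 -0.0128 -0.4723] [ -0.7361 -27.0606] 0.054089456666468756
0.19 [ 0.4834  0.1503 -0.0043 -0.4981] [ -0.2452 -28.5388] 0.05278292201728012
0.195 [ 0.486   0.1501 -0.0004 -0.5391] [ -0.0233 -30.8892] 0.05884004821041681
0.2 [ 0.4885  0.1496  0.0285 -0.5772] [  1.6344 -33.0708] 0.08582962391609814
0.205 [ 0.4909  0.1495  0.0001 -0.6524] [  0.0035 -37.3819] 0.09631728759297391
vblock 0.68 [0.6213 0.1662 0.    ]
station1 0.85 [0.6268 0.1339 0.042 ]
station1 0.71 [0.6256 0.1975 0.042 ]
station1 0.63 [0.6239 0.2621 0.042 ]
```

Run:
```python
from h import *
import pickle
f,o=pickle.load(open('w4.pkl','rb'));s=.64
P={n:fonz(f,(p[0]*s,p[1]*s),.037)[:2] for n,p in dict(FL=(196,167.5),FR=(567,159.5),fl=(194,146),fr=(567,134),BL=(192,11),BR=(562,-3)).items()}
print(P)
yaw=np.arctan2(P['FR'][0]-P['FL'][0],P['FL'][1]-P['FR'][1]);print('yaw',yaw,np.degrees(yaw))
c=(P['FL']+P['FR'])/2+.054*np.array([np.cos(yaw),np.sin(yaw)]);print('centre from front',c)
```

```text
{'FL': array([0.5658, 0.2817]), 'FR': array([0.569 , 0.0456]), 'fl': array([0.58  , 0.2826]), 'fr': array([0.5854, 0.0461]), 'BL': array([0.6726, 0.2852]), 'BR': array([0.6774, 0.0482])}
yaw 0.013676942373205702 0.7836310746283268
centre from front [0.6214 0.1644]
```

```bash
cat >> fit.py <<'E'
def fith(f,o,x0=0,up=.0486,roll0=-.5,xr=(-.031,.072),tilt=0):
    "fit held spindle in the tool-aligned frame: params x,y,yaw,roll(rel. tool, + as render),up(above TCP)"
    im=f['pixels'].astype(float)/255;T=Rm(o['orientation'])@np.diag([1,-1,-1.]);e=T.T@(np.array(f['eye'])-o['tcp_pos'])
    px=[];D=[]
    for j in range(100,350):
        for i in range(190,330):
            d=T.T@fray(f,(i,j));P=e+d*(up-e[2])/d[2]
            if d[2]<0 and xr[0]<P[0]-x0<xr[1] and (abs(P[1])<.0105 or (P[0]-x0>.022 and abs(P[1])<.022)): px.append((i,j))
    d=np.array([T.T@fray(f,(i+a,j+b)) for i,j in px for a in(-.25,.25) for b in(-.25,.25)])
    red=np.array([im[j,i].min() for i,j in px]);blu=np.array([im[j,i].max() for i,j in px])
    def cost(p):
        k=render(d,e,*p[:4],p[4]).reshape(-1,4);w=(k==2).mean(1);b=(k==1).mean(1);s=0
        for m,v in((w,red),(b,blu)):
            A=np.c_[m,np.ones_like(m)];s+=((v-A@np.linalg.lstsq(A,v,rcond=None)[0])**2).mean()
        return s
    p0=np.array([x0,0,0,roll0,up]);S=np.vstack([p0]+[p0+v for v in np.diag([.005,.003,.03,.15,.008])])
    m=minimize(cost,p0,method='Nelder-Mead',options=dict(initial_simplex=S,xatol=1e-5,fatol=1e-8,maxiter=400))
    return m.x,np.degrees(m.x[3]),m.fun
E
python3 - <<'E'
from fit import *
import pickle
f,o=pickle.load(open('w4.pkl','rb'))
for r0,u in ((-.5,.0486),(-.6,.042),(-.3,.045)): print(fith(f,o,roll0=r0,up=u))
E
```

```text
(array([ 0.0002,  0.0012,  0.0134, -0.5525,  0.0523]), np.float64(-31.6580369324346), np.float64(0.02556367826540913))
(array([ 0.0019,  0.0013, -0.0013, -0.5824,  0.0569]), np.float64(-33.37052681721568), np.float64(0.022417102357303143))
(array([ 0.0004,  0.0014,  0.0026, -0.5575,  0.0531]), np.float64(-31.939672812164954), np.float64(0.02426357235253635))
```

```bash
cat >> h.py <<'E'
BC=np.array([.621,.165]);BY=.019
def st(n,dx=0.):
    y=(-.096,-.032,.032,.096)[n-1];c,s=np.cos(BY),np.sin(BY)
    return BC+[c*dx-s*y,s*dx+c*y]
def put(P,yaw,tiltdeg,up,lift,xo=0,yo=0):
    "TCP so that the spindle (up behind TCP, xo,yo off in tool-aligned frame) is at P (xy), z=.042+lift"
    Q=down(yaw,np.radians(tiltdeg));p=np.r_[P,.042+lift]-Q@np.diag([1,-1,-1.])@np.array([xo,yo,up])
    go(p,Q)
E
python3 - <<'E'
from h import *
put(st(1),BY,30,.052,.07,.001,.001)
E
```

```text
row [0.535, 0.218, 0.32, 0.335, 0.001, -0.013] tcp [0.4882 0.1488 0.1471] t 10.07
```

Emit:
{"name": "apply_moves", "arguments": {
  "rows": [
    [0.2,0.07,0.05,0.11,0,0],
    [0.4,0.15,0.1,0.22,0,0],
    [0.535,0.218,0.2,0.335,0.001,-0.013],
    [0.535,0.218,0.32,0.335,0.001,-0.013],
    [0.535,0.218,0.32,0.335,0.001,-0.013]
  ]
}}

```text
clock: 10.7
tcp_pos: [0.6194, 0.0932, 0.0636]
orientation: [-2.616, -0.02, 0.013]
contact_force: [-0.6, 1.0, 0.8]
grip_width: 0.023
gripper_force: 39.7
```

Run:
```python
from fit import *
put(st(1),BY,30,.052,.07,.001,.001)
put(st(1),BY,30,.052,.01,.001,.001)
f=r.grab_frame('wrist');o=r.get_obs();print(o['orientation'])
cv2.imwrite('pics/w5.png',cv2.resize(f['pixels'][:,:,::-1],(800,600),interpolation=cv2.INTER_CUBIC))
for u in (.049,.055):print(fith(f,o,up=u))
for q in r.landmark_of(f,'station1'): print(q['conf'],fonz(f,q['point'],.042))
```

```text
row [0.008, -0.009, -0.008, -0.001, 0.002, -0.003] tcp [0.6194 0.0932 0.0636] t 10.7
row [0.009, 0.112, 0.2, -0.001, 0.002, -0.003] tcp [0.6194 0.0932 0.0636] t 10.7
[-2.6157 -0.025   0.0093]
(array([ 0.0017, -0.0014, -0.007 , -0.5374,  0.0575]), np.float64(-30.79131652579671), np.float64(0.0699265861292248))
(array([ 0.0015, -0.0009, -0.0039, -0.4781,  0.0559]), np.float64(-27.39084076010624), np.float64(0.08192917823489301))
0.93 [0.6293 0.0719 0.042 ]
0.83 [0.6238 0.2616 0.042 ]
0.75 [0.627  0.1352 0.042 ]
0.58 [0.6279 0.1986 0.042 ]
```

View pics/w5.png

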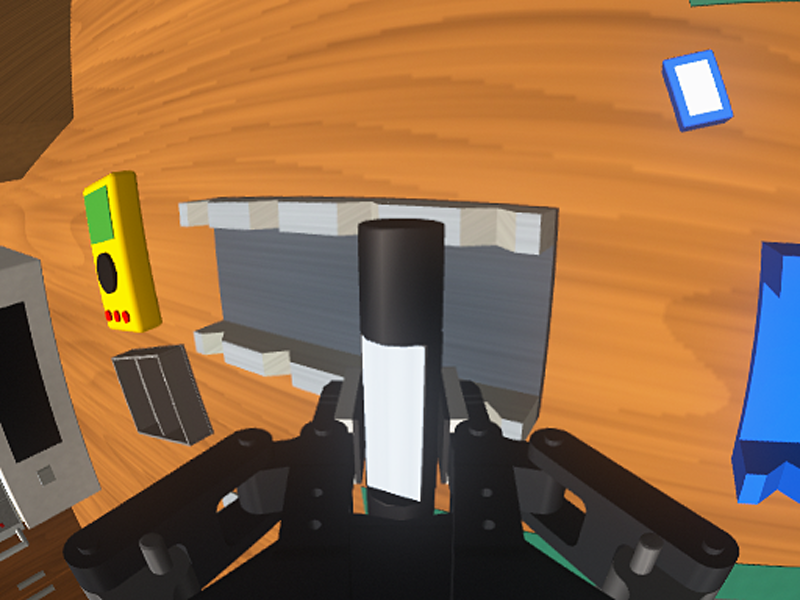

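The view shows the spindle held over station 1 and the station network agrees with my block pose (centre y about 0.1665). I'm descending.

```bash
sed -i 's/BC=np.array(.*);BY=.019/BC=np.array([.621,.1665]);BY=.021/' h.py
python3 - <<'E'
from h import *
put(st(1),BY,30,.053,.008,.001,.000)
put(st(1),BY,30,.053,.0,.001,.000)
E
```

```text
row [0.001, 0.127, 0.22, -0.001, -0.0, 0.001] tcp [0.6212 0.0968 0.0677] t 10.8
row [0.001, 0.143, 0.248, -0.001, -0.0, 0.001] tcp [0.6212 0.0968 0.0677] t 10.8
```

Emit:
{"name": "apply_moves", "arguments": {
  "rows": [
    [0,0.05,0.08,0,0,0],
    [0.001,0.1,0.17,0,0,0],
    [0.001,0.127,0.22,0,0,0],
    [0.001,0.127,0.22,0,0,0],
    [0.001,0.127,0.22,0,0,0]
  ]
}}

```text
clock: 11.42
tcp_pos: [0.6217, 0.0961, 0.0036]
orientation: [-2.617, -0.028, 0.005]
contact_force: [0.4, 1.2, 0.2]
grip_width: 0.0228
gripper_force: 42.6
```

Emit:
{"name": "apply_moves", "arguments": {
  "rows": [
    [0,0.004,0.007,0,0,0],
    [0,0.008,0.014,0,0,0],
    [0,0.008,0.014,0,0,0]
  ]
}}

```text
clock: 11.8
tcp_pos: [0.6221, 0.0957, 0.0026]
orientation: [-2.615, -0.028, 0.004]
contact_force: [-8.2, -7.4, 22.2]
grip_width: 0.0225
gripper_force: 45.0
```

Emit:
{"name": "apply_moves", "arguments": {
  "rows": [
    [0,0.004,0.007,0,0,0],
    [0,0.008,0.014,0,0,0],
    [0,0.008,0.014,0,0,0]
  ]
}}

```text
clock: 12.18
tcp_pos: [0.6232, 0.0939, 0.0002]
orientation: [-2.616, -0.027, 0.002]
contact_force: [-11.9, -13.6, 37.7]
grip_width: 0.0226
gripper_force: 47.9
```

Emit:
{"name": "apply_moves", "arguments": {
  "rows": [
    [0,-0.004,-0.008,0,0,0],
    [0,-0.004,-0.008,0,0,0]
  ]
}}

```text
clock: 12.42
tcp_pos: [0.6231, 0.0938, 0.0004]
orientation: [-2.617, -0.026, 0.001]
contact_force: [-7.6, -9.4, 22.7]
grip_width: 0.0226
gripper_force: 46.2
```

Emit:
{"name": "apply_moves", "arguments": {
  "rows": [
    [0,0,0,0,0,0],
    [0,0,0,0,0,0],
    [0,0,0,0,0,0]
  ],
  "claw": 0.45
}}

```text
clock: 12.8
tcp_pos: [0.6213, 0.0957, -0.0029]
orientation: [-2.616, -0.027, 0.007]
contact_force: [-0.2, -1.1, -0.7]
grip_width: 0.0383
gripper_force: 0.0
```

Emit:
{"name": "apply_moves", "arguments": {
  "rows": [
    [0,0,-0.12,0,0,0],
    [0,0,-0.3,0,0,0],
    [0,0,-0.4,-0.1,0,0],
    [0,0,-0.4,-0.2,0,0],
    [0,0,-0.4,-0.333,0,0]
  ]
}}

```text
clock: 13.42
tcp_pos: [0.6233, 0.0437, 0.0849]
orientation: [-3.124, -0.026, -0.005]
contact_force: [0.6, 0.1, -1.2]
grip_width: 0.0382
gripper_force: 0.0
```

Run:
```python
from fit import *
f=r.grab_frame('wrist');o=r.get_obs();print(o['tcp_pos'],o['orientation'],o['clock'])
s=st(1);print(s,fit(f,s[0],s[1],BY,rolls=(0,.3,-.3)))
# coordinates for pressing / next
go([s[0],s[1],.15],down(BY))
save(f,'w6.png')
```

```text
[0.623  0.0577 0.0856] [-3.1249 -0.0545 -0.0079] 13.475
[0.623  0.0705] (array([0.622 , 0.0704, 0.0174, 0.4398]), np.float64(0.07226433592886466))
row [0.003, -0.056, -0.257, -0.01, -0.003, 0.009] tcp [0.623  0.0577 0.0856] t 13.47
```

Emit:
{"name": "apply_moves", "arguments": {
  "rows": [
    [0,-0.05,-0.12,-0.01,0,0.009],
    [0,-0.05,-0.25,-0.01,0,0.009],
    [0,-0.05,-0.25,-0.01,0,0.009]
  ]
}}

```text
clock: 13.85
tcp_pos: [0.6239, 0.0571, 0.149]
orientation: [-3.132, -0.011, -0.008]
contact_force: [-0.1, -0.2, -0.4]
grip_width: 0.0383
gripper_force: 0.0
```

```bash
cat > prof.py <<'E'
from fit import *
def prof(f,P,yaw,xs=(-.02,-.01,0,.01,.02,.04),z=.048):
    im=f['pixels'].min(2).astype(np.float32)
    us=np.arange(-.016,.0161,.001)
    for x in xs:
        c=np.array([fproj(f,[P[0]+np.cos(yaw)*x-np.sin(yaw)*u,P[1]+np.sin(yaw)*x+np.cos(yaw)*u,z]) for u in us]).astype(np.float32)
        print(x,cv2.remap(im,c[:,:1],c[:,1:],cv2.INTER_LINEAR).ravel().astype(int))
E
python3 - <<'E'
from prof import *
f=r.grab_frame('wrist');o=r.get_obs();print(o['tcp_pos'],o['orientation'],o['clock']);save(f,'w7.png')
s=st(1);prof(f,s,BY)
print(fit(f,s[0],s[1],BY,rolls=(0,.3,-.3)));print(fit(f,s[0],s[1],BY,rolls=(0,.3,-.3),half=(.036,.016)))
E
```

```text
[0.6227 0.0565 0.1473] [-3.1328 -0.0095 -0.0031] 13.9
-0.02 [ 99  99  90  86 156 232 231 227 228 228 229 231 233 233 231 228 228 229
 229 228 228 231 238 144  62  45  49  81  92  92  92  92  92]
-0.01 [101 101  90  82 167 233 230 227 227 228 229 231 232 233 231 228 228 229
 229 228 228 232 236 132  52  47  48  85  93  92  92  92  91]
0 [102 101 101  68 181 234 230 226 226 228 229 230 232 232 231 228 229 229
 228 228 230 232 222 151  65  46  55  78  93  94  94  94  94]
0.01 [100  99  99  55 204 236 230 227 227 228 230 231 232 232 231 228 228 229
 228 229 230 232 239 144  59  46  47  85  93  92  91  90  91]
0.02 [ 99  99  99  59 186 234 231 227 227 228 231 231 231 231 229 229 229 229
 228 228 230 233 241 117  48  45  48  81  93  93  92  92  92]
0.04 [178 182 177 129  53  35  39  42  44  45  47  48  50  57  65  71  77  80
  83  77  67  57  51  46  43  40  67 161 171 168 169 169 168]
(array([0.6224, 0.0701, 0.0092, 0.4124]), np.float64(0.06410961958883664))
(array([0.6224, 0.0701, 0.0092, 0.4154]), np.float64(0.06372415513046906))
```

Run:
```python
from h import *
s=st(1)
go([s[0],s[1]+.0015,.04],down(BY))
```

```text
row [0.001, -0.058, 0.43, -0.006, -0.001, -0.01] tcp [0.6227 0.0565 0.1473] t 13.9
```

Emit:
{"name": "apply_moves", "arguments": {
  "rows": [
    [0,-0.058,0.1,-0.006,0,-0.01],
    [0,-0.058,0.25,-0.006,0,-0.01],
    [0,-0.058,0.4,-0.006,0,-0.01],
    [0,-0.058,0.43,-0.006,0,-0.01],
    [0,-0.058,0.43,-0.006,0,-0.01]
  ],
  "claw": 0
}}

```text
clock: 14.52
tcp_pos: [0.6218, 0.0712, 0.0388]
orientation: [3.14, 0.033, -0.001]
contact_force: [0.9, -0.6, -0.1]
grip_width: -0.0
gripper_force: 0.0
```

Emit:
{"name": "apply_moves", "arguments": {
  "rows": [
    [0,0,0.02,0,0,0],
    [0,0,0.04,0,0,0],
    [0,0,0.06,0,0,0],
    [0,0,0.06,0,0,0]
  ]
}}

```text
clock: 15.02
tcp_pos: [0.6219, 0.0714, 0.024]
orientation: [3.139, 0.033, 0.0]
contact_force: [-0.5, 0.0, -0.1]
grip_width: -0.0002
gripper_force: 0.0
```

Emit:
{"name": "apply_moves", "arguments": {
  "rows": [
    [0,0,0.008,0,0,0],
    [0,0,0.016,0,0,0],
    [0,0,0.016,0,0,0]
  ]
}}

```text
clock: 15.4
tcp_pos: [0.6221, 0.0714, 0.0201]
orientation: [3.139, 0.033, 0.001]
contact_force: [0.9, 0.7, 0.7]
grip_width: -0.0001
gripper_force: 0.0
```

Emit:
{"name": "apply_moves", "arguments": {
  "rows": [
    [0,0,0.006,0,0,0],
    [0,0,0.012,0,0,0],
    [0,0,0.012,0,0,0]
  ]
}}

```text
clock: 15.78
tcp_pos: [0.6225, 0.0718, 0.0185]
orientation: [3.14, 0.034, 0.002]
contact_force: [-2.6, -0.3, 9.8]
grip_width: 0.0003
gripper_force: 4.7
```

Emit:
{"name": "apply_moves", "arguments": {
  "rows": [
    [0,0,0.006,0,0,0],
    [0,0,0.012,0,0,0],
    [0,0,0.012,0,0,0]
  ]
}}

```text
clock: 16.15
tcp_pos: [0.623, 0.073, 0.017]
orientation: [3.141, 0.035, 0.004]
contact_force: [-7.8, 1.8, 20.3]
grip_width: -0.0001
gripper_force: 10.1
```

Emit:
{"name": "apply_moves", "arguments": {
  "rows": [
    [0,0,0.004,0,0,0],
    [0,0,0.008,0,0,0],
    [0,0,0.008,0,0,0]
  ]
}}

```text
clock: 16.52
tcp_pos: [0.6231, 0.0733, 0.0165]
orientation: [3.141, 0.034, 0.004]
contact_force: [-11.4, 0.4, 33.2]
grip_width: -0.0
gripper_force: 16.3
```

Emit:
{"name": "apply_moves", "arguments": {
  "rows": [
    [0,0,0.01,0,0,0],
    [0,0,0.02,0,0,0],
    [0,0,0.025,0,0,0],
    [0,0,0.025,0,0,0]
  ]
}}

```text
clock: 17.02
tcp_pos: [0.6233, 0.0736, 0.0158]
orientation: [-3.141, -0.034, -0.005]
contact_force: [-28.9, 0.1, 77.5]
grip_width: -0.0003
gripper_force: 39.2
```

Emit:
{"name": "apply_moves", "arguments": {
  "rows": [
    [0,0,-0.1,0,0,0],
    [0,0,-0.3,0,0,0],
    [0,0,-0.5,0,0,0],
    [0,0,-0.5,0,0,0]
  ],
  "claw": 0.5
}}

```text
clock: 17.52
tcp_pos: [0.6254, 0.0722, 0.1358]
orientation: [3.141, 0.033, 0.015]
contact_force: [0.1, 0.5, -0.1]
grip_width: 0.043
gripper_force: 0.0
```

Run:
```python
from prof import *
f=r.grab_frame('wrist');o=r.get_obs();print(o['tcp_pos'],o['orientation'],o['clock']);save(f,'w8.png')
s=st(1);prof(f,s,BY,xs=(-.02,0,.02,.04))
for t in(0,.3,-.3):print(fit(f,s[0],s[1],BY,rolls=(t,),half=(.036,.014)))
```

```text
[0.6235 0.0719 0.1331] [3.1402 0.0333 0.0077] 17.575
-0.02 [ 94  94  95  75  40 120 222 232 228 226 228 229 229 231 232 232 231 228
 228 228 229 228 228 230 238 138  47  71  89  89  89  89  90]
0 [ 98  99 100  84  42 109 215 232 229 227 227 228 230 231 231 232 230 228
 228 229 228 227 228 231 233 157  62  65  90  91  92  91  90]
0.02 [ 96  96  98  82  45 109 231 233 228 227 227 229 230 231 231 230 229 228
 229 228 228 228 229 232 226 144  57  64  89  91  91  90  90]
0.04 [169 171 174 128  43  31  34  36  37  39  41  43  45  48  53  58  59  59
  59  57  52  48  44  41  40  37  42 120 165 164 163 164 164]
(array([0.6232, 0.0697, 0.028 , 0.0087]), np.float64(0.06298789872543048))
(array([0.6228, 0.0712, 0.0164, 0.2685]), np.float64(0.06739637068487607))
(array([ 0.6229,  0.0689,  0.0341, -0.1401]), np.float64(0.06219437289089756))
```

The profile is now symmetric (flat from -11 to +9 mm, silhouette -12.7 to +10.8), so pressing with the shut fingers levels the flat. Spindle B is next.

Run:
```python
from h import *
tgt(.6314,-.1391,.125,-26,over=.049,back=.09)
```

```text
row [0.005, 0.773, 0.218, -0.288, 0.012, -0.066] tcp [0.6235 0.0719 0.1331] t 17.57
```

Emit:
{"name": "apply_moves", "arguments": {
  "rows": [
    [0,0.2,-0.1,-0.07,0,-0.02],
    [0,0.4,-0.1,-0.14,0.01,-0.04],
    [0,0.6,0,-0.21,0.012,-0.066],
    [0.005,0.773,0.1,-0.288,0.012,-0.066],
    [0.005,0.773,0.218,-0.288,0.012,-0.066]
  ]
}}

```text
clock: 18.2
tcp_pos: [0.6254, -0.1233, 0.074]
orientation: [2.679, 0.171, 0.027]
contact_force: [-0.4, 0.9, 0.1]
grip_width: 0.0427
gripper_force: 0.0
```

Emit:
{"name": "apply_moves", "arguments": {
  "rows": [
    [0,0,0,0,0,0],
    [0,0,0,0,0,0]
  ]
}}

```text
clock: 18.45
tcp_pos: [0.6277, -0.1215, 0.0771]
orientation: [2.682, 0.171, 0.033]
contact_force: [0.8, -0.1, -0.1]
grip_width: 0.0429
gripper_force: 0.0
```

Run:
```python
from prof import *
f=r.grab_frame('wrist');save(f,'w9.png')
for t in(-.45,-.2):print(fit(f,.6314,-.1391,.125,rolls=(t,),half=(.036,.015)))
tgt(.6314,-.1391,.125,-26,over=.049)
```

```text
(array([ 0.6311, -0.1397,  0.1207, -0.3624]), np.float64(0.026473278459797578))
(array([ 0.6311, -0.1396,  0.1276, -0.3764]), np.float64(0.026527123778160074))
row [0.005, 0.001, 0.356, 0.0, 0.002, 0.001] tcp [ 0.6282 -0.1215  0.0778] t 18.5
```

Emit:
{"name": "apply_moves", "arguments": {
  "rows": [
    [0.003,0.001,0.12,0,0,0],
    [0.005,0.001,0.24,0,0,0],
    [0.005,0.001,0.32,0,0,0],
    [0.005,0.001,0.355,0,0,0],
    [0.005,0.001,0.355,0,0,0]
  ]
}}

```text
clock: 19.12
tcp_pos: [0.6335, -0.1604, -0.0026]
orientation: [2.682, 0.17, 0.033]
contact_force: [0.9, -0.6, 0.7]
grip_width: 0.0425
gripper_force: 0.0
```

Emit:
{"name": "apply_moves", "arguments": {
  "rows": [
    [0,0,0,0,0,0],
    [0,0,0,0,0,0],
    [0,0,0,0,0,0],
    [0,0,0,0,0,0]
  ],
  "claw": 0,
  "newtons": 60
}}

```text
clock: 19.62
tcp_pos: [0.6344, -0.1614, -0.0008]
orientation: [2.68, 0.169, 0.036]
contact_force: [-0.0, -2.6, 6.1]
grip_width: 0.0224
gripper_force: 58.9
```

Emit:
{"name": "apply_moves", "arguments": {
  "rows": [
    [0,0.05,-0.1,0,0,0],
    [0,0.12,-0.25,0,0,0],
    [0,0.2,-0.42,0,0,0],
    [0,0.264,-0.54,0,0,0],
    [0,0.264,-0.54,0,0,0]
  ]
}}

```text
clock: 20.25
tcp_pos: [0.6361, -0.1599, 0.1511]
orientation: [2.683, 0.168, 0.042]
contact_force: [-0.9, -0.3, -2.7]
grip_width: 0.0221
gripper_force: 59.1
```

Run:
```python
from fit import *
put(st(2),BY,0,.048,.10)
```

```text
row [0.09, -1.157, -0.31, 0.289, -0.017, 0.065] tcp [ 0.6361 -0.1599  0.1511] t 20.25
```

Emit:
{"name": "apply_moves", "arguments": {
  "rows": [
    [0.02,-0.2,-0.06,0.07,0,0.02],
    [0.04,-0.4,-0.12,0.14,0,0.04],
    [0.06,-0.6,-0.2,0.21,-0.01,0.065],
    [0.09,-0.8,-0.26,0.289,-0.017,0.065],
    [0.09,-0.98,-0.31,0.289,-0.017,0.065]
  ]
}}

```text
clock: 20.88
tcp_pos: [0.6246, 0.0924, 0.1084]
orientation: [3.141, 0.024, -0.013]
contact_force: [-0.4, -0.0, -1.2]
grip_width: 0.0224
gripper_force: 59.2
```

Emit:
{"name": "apply_moves", "arguments": {
  "rows": [
    [0,-0.1,0,0,0,0],
    [0,-0.17,0,0,0,0],
    [0,-0.17,0,0,0,0]
  ]
}}

```text
clock: 21.25
tcp_pos: [0.6229, 0.1386, 0.1089]
orientation: [3.141, 0.037, -0.013]
contact_force: [-0.4, 0.1, -0.8]
grip_width: 0.0221
gripper_force: 59.2
```

Run:
```python
from fit import *
f=r.grab_frame('wrist');o=r.get_obs();save(f,'w10.png');print(o['tcp_pos'],o['orientation'])
for u in (.046,.052):print(fith(f,o,up=u,roll0=0.))
put(st(2),BY,0,.048,.10);put(st(2),BY,0,.048,.01)
```

```text
[0.6232 0.1367 0.1091] [ 3.1398  0.0336 -0.0124]
(array([ 0.0031,  0.003 , -0.0047, -0.2275,  0.0607]), np.float64(-13.035135035037124), np.float64(0.06539767061996107))
(array([ 0.0031,  0.0036, -0.0077, -0.1423,  0.0608]), np.float64(-8.150783352884472), np.float64(0.07187376324338228))
row [-0.006, 0.009, 0.06, 0.001, 0.005, 0.0] tcp [0.6232 0.1367 0.1091] t 21.3
row [-0.003, 0.008, 0.42, 0.001, 0.005, 0.0] tcp [0.6232 0.1367 0.1091] t 21.3
```

Emit:
{"name": "apply_moves", "arguments": {
  "rows": [
    [-0.011,0.008,0.15,0.001,0.005,0],
    [-0.011,0.008,0.3,0.001,0.005,0],
    [-0.011,0.008,0.4,0.001,0.005,0],
    [-0.011,0.008,0.415,0.001,0.005,0],
    [-0.011,0.008,0.415,0.001,0.005,0]
  ]
}}

```text
clock: 21.92
tcp_pos: [0.6206, 0.1339, 0.0063]
orientation: [-3.141, -0.031, -0.002]
contact_force: [-0.5, 0.9, -0.5]
grip_width: 0.0221
gripper_force: 59.2
```

Emit:
{"name": "apply_moves", "arguments": {
  "rows": [
    [0,0,0.01,0,0,0],
    [0,0,0.02,0,0,0],
    [0,0,0.02,0,0,0]
  ]
}}

```text
clock: 22.3
tcp_pos: [0.62, 0.135, 0.001]
orientation: [-3.141, -0.033, -0.001]
contact_force: [-0.3, -0.4, -0.8]
grip_width: 0.0223
gripper_force: 59.2
```

Emit:
{"name": "apply_moves", "arguments": {
  "rows": [
    [0,0,0.01,0,0,0],
    [0,0,0.02,0,0,0],
    [0,0,0.02,0,0,0]
  ]
}}

```text
clock: 22.68
tcp_pos: [0.6203, 0.134, -0.0038]
orientation: [3.141, 0.032, 0.001]
contact_force: [-0.7, -2.1, 5.0]
grip_width: 0.0221
gripper_force: 59.8
```

Emit:
{"name": "apply_moves", "arguments": {
  "rows": [
    [0,0,0.006,0,0,0],
    [0,0,0.006,0,0,0]
  ]
}}

```text
clock: 22.92
tcp_pos: [0.6206, 0.1334, -0.0045]
orientation: [3.141, 0.031, 0.002]
contact_force: [-2.2, -3.6, 11.4]
grip_width: 0.0224
gripper_force: 60.5
```

Emit:
{"name": "apply_moves", "arguments": {
  "rows": [
    [0,0,0,0,0,0],
    [0,0,0,0,0,0],
    [0,0,0,0,0,0]
  ],
  "claw": 0.45
}}

```text
clock: 23.3
tcp_pos: [0.6198, 0.1353, -0.006]
orientation: [-3.14, -0.034, -0.0]
contact_force: [0.6, 0.2, 0.4]
grip_width: 0.0385
gripper_force: 0.0
```

Emit:
{"name": "apply_moves", "arguments": {
  "rows": [
    [0,0,-0.15,0,0,0],
    [0,0,-0.3,0,0,0],
    [0,0,-0.45,0,0,0],
    [0,0,-0.5,0,0,0],
    [0,0,-0.5,0,0,0]
  ]
}}

```text
clock: 23.92
tcp_pos: [0.6201, 0.135, 0.1194]
orientation: [-3.14, -0.033, -0.002]
contact_force: [0.6, 0.4, -0.4]
grip_width: 0.0385
gripper_force: 0.0
```

Run:
```python
from prof import *
f=r.grab_frame('wrist');o=r.get_obs();print(o['tcp_pos'],o['orientation'],o['clock']);save(f,'w11.png')
s=st(2);prof(f,s,BY,xs=(-.02,0.02,.04))
for t in(0,.3,-.3):print(fit(f,s[0],s[1],BY,rolls=(t,),half=(.036,.014)))
go([s[0],s[1],.022],down(BY))
```

```text
[0.6193 0.1347 0.1183] [-3.141  -0.0333  0.001 ] 23.975
-0.02 [ 92  92  92  63 152 233 231 228 227 228 229 230 232 233 232 230 228 229
 229 229 229 230 234 205  84  41  40  78  94  92  92  92  92]
0.02 [ 91  92  93  63 104 229 233 228 227 228 230 231 231 231 231 229 229 230
 229 229 229 232 236 184  75  43  42  66  92  93  93  93  92]
0.04 [165 165 168 142  71  36  40  42  43  47  48  50  51  56  64  70  77  78
  81  77  67  57  50  47  43  41  45 114 162 161 161 161 160]
(array([0.62  , 0.1337, 0.017 , 0.2576]), np.float64(0.06209663190052687))
(array([0.6198, 0.1343, 0.0112, 0.3728]), np.float64(0.06094746945954219))
(array([ 0.6201,  0.1326,  0.0398, -0.0036]), np.float64(0.07981775580942395))
row [0.01, 0.001, 0.385, -0.0, 0.0, 0.0] tcp [0.6193 0.1347 0.1183] t 23.98
```

Emit:
{"name": "apply_moves", "arguments": {
  "rows": [
    [0.003,-0.005,0.15,0,0,0],
    [0.003,-0.005,0.3,0,0,0],
    [0.003,-0.005,0.36,0,0,0],
    [0.003,-0.005,0.385,0,0,0],
    [0.003,-0.005,0.385,0,0,0]
  ],
  "claw": 0
}}

```text
clock: 24.6
tcp_pos: [0.621, 0.1362, 0.0232]
orientation: [-3.141, -0.033, -0.001]
contact_force: [0.7, 0.8, 0.3]
grip_width: -0.0002
gripper_force: 0.0
```

Emit:
{"name": "apply_moves", "arguments": {
  "rows": [
    [0,0,0.01,0,0,0],
    [0,0,0.02,0,0,0],
    [0,0,0.03,0,0,0],
    [0,0,0.03,0,0,0]
  ]
}}

```text
clock: 25.1
tcp_pos: [0.6215, 0.1372, 0.0172]
orientation: [-3.139, -0.034, -0.004]
contact_force: [-1.9, 0.9, 9.1]
grip_width: 0.0002
gripper_force: 4.5
```

Emit:
{"name": "apply_moves", "arguments": {
  "rows": [
    [0,0,0.008,0,0,0],
    [0,0,0.016,0,0,0],
    [0,0,0.016,0,0,0]
  ]
}}

```text
clock: 25.48
tcp_pos: [0.6218, 0.1378, 0.0163]
orientation: [-3.139, -0.034, -0.005]
contact_force: [-11.9, -0.2, 33.2]
grip_width: 0.0
gripper_force: 16.7
```

Emit:
{"name": "apply_moves", "arguments": {
  "rows": [
    [0,0,0.01,0,0,0],
    [0,0,0.02,0,0,0],
    [0,0,0.025,0,0,0],
    [0,0,0.025,0,0,0]
  ]
}}

```text
clock: 25.98
tcp_pos: [0.622, 0.1379, 0.0158]
orientation: [-3.139, -0.033, -0.006]
contact_force: [-29.2, -4.7, 78.8]
grip_width: 0.0
gripper_force: 39.4
```

Emit:
{"name": "apply_moves", "arguments": {
  "rows": [
    [0,0,-0.1,0,0,0],
    [0,0,-0.3,0,0,0],
    [0,0,-0.5,0,0,0],
    [0,0,-0.5,0,0,0]
  ],
  "claw": 0.5
}}

```text
clock: 26.48
tcp_pos: [0.6239, 0.137, 0.1354]
orientation: [-3.138, -0.033, -0.015]
contact_force: [0.1, 0.1, -0.4]
grip_width: 0.0432
gripper_force: 0.0
```

Run:
```python
from prof import *
f=r.grab_frame('wrist');o=r.get_obs();print(o['tcp_pos'],o['orientation'],o['clock']);save(f,'w12.png')
s=st(2);prof(f,s,BY,xs=(-.02,0.02,.04))
for t in(0,):print(fit(f,s[0],s[1],BY,rolls=(t,),half=(.036,.014)))
s=st(1);prof(f,s,BY,xs=(-.02,0.02,.04))
# C, roll +32
tgt(.6437,-.2671,.122,30,over=.049,back=.10)
```

```text
[0.6221 0.1365 0.1326] [-3.1394 -0.0329 -0.0079] 26.525
-0.02 [ 93  93  94  75  42 149 234 231 227 227 228 228 229 232 232 232 231 228
 228 229 229 229 229 231 239 134  43  84  94  93  93  93  93]
0.02 [ 93  94  95  72  39 125 230 233 229 227 227 229 230 231 231 231 230 228
 229 229 228 229 231 233 241 110  40  67  92  93  93  94  93]
0.04 [170 170 173 147  66  37  41  43  44  46  48  50  52  54  58  62  63  62
  64  62  56  52  49  46  44  42  49 117 167 167 166 167 167]
(array([0.6201, 0.1337, 0.0165, 0.0399]), np.float64(0.060611290420772956))
-0.02 [ 72  73  73  66  69 166 226 232 228 227 228 229 230 232 233 233 231 229
 229 229 230 229 229 234 217 117  51  42  49  89  94  93  91]
0.02 [ 68  69  68  65  74 150 226 233 229 228 229 230 231 232 232 232 230 229
 229 230 229 230 231 234 222 127  39  40  58  89  95  94  93]
0.04 [187 186 183 179 135  56  34  38  41  43  44  47  49  51  54  58  61  67
  67  64  61  57  50  44  41  41  39  40  84 163 190 191 189]
row [0.062, 1.718, 0.183, 0.332, -0.02, -0.062] tcp [0.6221 0.1365 0.1326] t 26.52
```

Emit:
{"name": "apply_moves", "arguments": {
  "rows": [
    [0,0.2,-0.1,0,0,-0.01],
    [0,0.4,-0.15,0,0,-0.03],
    [0.03,0.6,-0.15,0.07,0,-0.05],
    [0.06,0.8,-0.15,0.14,0,-0.062],
    [0.06,0.98,-0.15,0.21,0,-0.062]
  ]
}}

```text
clock: 27.15
tcp_pos: [0.6404, -0.1103, 0.1664]
orientation: [-2.802, -0.167, 0.004]
contact_force: [0.2, -0.5, -0.3]
grip_width: 0.0429
gripper_force: 0.0
```

Run:
```python
from prof import *
tgt(.6437,-.2671,.122,25,over=.049,back=.10)
```

```text
row [-0.064, 0.774, 0.062, 0.065, -0.011, 0.001] tcp [ 0.6404 -0.1103  0.1664] t 27.15
```

Emit:
{"name": "apply_moves", "arguments": {
  "rows": [
    [-0.02,0.25,0,0.03,0,0],
    [-0.04,0.5,0,0.065,-0.01,0],
    [-0.06,0.7,0,0.065,-0.01,0],
    [-0.064,0.774,0.06,0.065,-0.01,0],
    [-0.064,0.774,0.06,0.065,-0.01,0]
  ]
}}

```text
clock: 27.78
tcp_pos: [0.6449, -0.2865, 0.0868]
orientation: [-2.702, -0.164, 0.04]
contact_force: [0.6, 2.0, 0.7]
grip_width: 0.0427
gripper_force: 0.0
```

Emit:
{"name": "apply_moves", "arguments": {
  "rows": [
    [0,0,0,0,0,0],
    [0,0,0,0,0,0]
  ]
}}

```text
clock: 28.02
tcp_pos: [0.648, -0.2851, 0.0918]
orientation: [-2.704, -0.171, 0.032]
contact_force: [-1.0, -0.4, -0.3]
grip_width: 0.0426
gripper_force: 0.0
```

Run:
```python
from prof import *
f=r.grab_frame('wrist');save(f,'w13.png')
print(fit(f,.6437,-.2671,.122,rolls=(.5,),half=(.036,.015)))
tgt(.6437,-.2671,.122,25,over=.049)
```

```text
(array([ 0.643 , -0.266 ,  0.1212,  0.5962]), np.float64(0.02755627460422096))
row [-0.008, 0.014, 0.408, 0.003, -0.001, 0.003] tcp [ 0.6478 -0.2856  0.0918] t 28.07
```

Emit:
{"name": "apply_moves", "arguments": {
  "rows": [
    [-0.004,0.011,0.12,0.003,0,0.003],
    [-0.008,0.011,0.24,0.003,0,0.003],
    [-0.009,0.011,0.35,0.003,0,0.003],
    [-0.009,0.011,0.405,0.003,0,0.003],
    [-0.009,0.011,0.405,0.003,0,0.003]
  ]
}}

```text
clock: 28.7
tcp_pos: [0.6398, -0.2469, -0.0028]
orientation: [-2.7, -0.161, 0.037]
contact_force: [0.1, -0.6, 0.3]
grip_width: 0.0431
gripper_force: 0.0
```

Emit:
{"name": "apply_moves", "arguments": {
  "rows": [
    [0,0,0,0,0,0],
    [0,0,0,0,0,0],
    [0,0,0,0,0,0],
    [0,0,0,0,0,0]
  ],
  "claw": 0,
  "newtons": 60
}}

```text
clock: 29.2
tcp_pos: [0.6409, -0.2483, -0.0009]
orientation: [-2.701, -0.16, 0.033]
contact_force: [-0.7, 0.9, 6.3]
grip_width: 0.0221
gripper_force: 59.3
```

Emit:
{"name": "apply_moves", "arguments": {
  "rows": [
    [0,-0.05,-0.1,0,0,0],
    [0,-0.12,-0.25,0,0,0],
    [0,-0.2,-0.42,0,0,0],
    [0,-0.25,-0.54,0,0,0],
    [0,-0.25,-0.54,0,0,0]
  ]
}}

```text
clock: 29.82
tcp_pos: [0.6422, -0.25, 0.1512]
orientation: [-2.705, -0.161, 0.026]
contact_force: [0.6, -0.0, -1.1]
grip_width: 0.0222
gripper_force: 59.0
```

Run:
```python
from fit import *
put(st(4),BY,0,.048,.12,xo=.004)
```

```text
row [0.131, -1.798, 0.993, -0.275, 0.009, 0.061] tcp [ 0.6422 -0.25    0.1512] t 29.82
```

Emit:
{"name": "apply_moves", "arguments": {
  "rows": [
    [0.01,-0.2,0.09,0,0,0.01],
    [0.02,-0.4,0.18,-0.07,0,0.03],
    [0.04,-0.6,0.27,-0.14,0,0.05],
    [0.05,-0.8,0.36,-0.21,0,0.061],
    [0.06,-0.98,0.45,-0.275,0.009,0.061]
  ]
}}

```text
clock: 30.45
tcp_pos: [0.6229, 0.0234, 0.1483]
orientation: [-3.14, -0.036, 0.008]
contact_force: [1.0, 0.8, -0.4]
grip_width: 0.0223
gripper_force: 59.1
```

Run:
```python
from fit import *
put(st(4),BY,0,.048,.12,xo=.004)
```

```text
row [-0.009, -0.956, 0.139, -0.001, 0.003, 0.001] tcp [0.6229 0.0234 0.1483] t 30.45
```

Emit:
{"name": "apply_moves", "arguments": {
  "rows": [
    [0,-0.2,0,0,0,0],
    [0,-0.45,0.05,0,0,0],
    [-0.009,-0.7,0.1,0,0,0],
    [-0.009,-0.9,0.139,0,0.003,0],
    [-0.009,-0.956,0.139,0,0.003,0]
  ]
}}

```text
clock: 31.08
tcp_pos: [0.6124, 0.2654, 0.1126]
orientation: [-3.136, -0.045, 0.009]
contact_force: [-0.0, 0.2, -1.2]
grip_width: 0.0224
gripper_force: 59.1
```

Emit:
{"name": "apply_moves", "arguments": {
  "rows": [
    [0,0,0,0,0,0],
    [0,0,0,0,0,0]
  ]
}}

```text
clock: 31.32
tcp_pos: [0.616, 0.2573, 0.1142]
orientation: [-3.139, -0.03, 0.003]
contact_force: [-0.7, 0.2, -0.5]
grip_width: 0.0223
gripper_force: 59.1
```

Run:
```python
from fit import *
f=r.grab_frame('wrist');save(f,'w14.png')
for q in r.landmark_of(f,'station4'): print(q['conf'],fonz(f,q['point'],.042))
print(st(4));put(st(4),BY,0,.048,.008,xo=.004)
```

```text
0.95 [0.6261 0.1331 0.042 ]
0.8 [0.6242 0.1967 0.042 ]
0.73 [0.6271 0.0681 0.042 ]
[0.619  0.2625]
row [-0.003, -0.018, 0.449, -0.002, 0.001, -0.001] tcp [0.6161 0.2574 0.1143] t 31.43
```

Emit:
{"name": "apply_moves", "arguments": {
  "rows": [
    [-0.003,-0.015,0.15,0,0,0],
    [-0.003,-0.015,0.3,0,0,0],
    [-0.003,-0.015,0.42,0,0,0],
    [-0.003,-0.015,0.449,0,0,0],
    [-0.003,-0.015,0.449,0,0,0]
  ]
}}

```text
clock: 32.05
tcp_pos: [0.6147, 0.2636, 0.0023]
orientation: [-3.137, -0.033, 0.003]
contact_force: [-0.4, -0.3, 0.5]
grip_width: 0.0224
gripper_force: 59.1
```

Emit:
{"name": "apply_moves", "arguments": {
  "rows": [
    [0,0,0.01,0,0,0],
    [0,0,0.02,0,0,0],
    [0,0,0.02,0,0,0]
  ]
}}

```text
clock: 32.42
tcp_pos: [0.6152, 0.2645, -0.0014]
orientation: [-3.137, -0.035, 0.0]
contact_force: [-1.3, -1.5, 6.5]
grip_width: 0.0223
gripper_force: 59.9
```

Emit:
{"name": "apply_moves", "arguments": {
  "rows": [
    [0,0,0.008,0,0,0],
    [0,0,0.012,0,0,0],
    [0,0,0.012,0,0,0]
  ]
}}

```text
clock: 32.8
tcp_pos: [0.6156, 0.2636, -0.0024]
orientation: [-3.138, -0.033, -0.0]
contact_force: [-5.3, -5.3, 20.9]
grip_width: 0.0221
gripper_force: 61.5
```

Emit:
{"name": "apply_moves", "arguments": {
  "rows": [
    [0,0.008,0.004,0,0,0],
    [0,0.01,0.006,0,0,0],
    [0,0.01,0.006,0,0,0]
  ]
}}

```text
clock: 33.17
tcp_pos: [0.6163, 0.2611, -0.0047]
orientation: [-3.137, -0.033, -0.002]
contact_force: [-3.1, -3.6, 13.4]
grip_width: 0.0225
gripper_force: 60.7
```

Emit:
{"name": "apply_moves", "arguments": {
  "rows": [
    [0,0,0,0,0,0],
    [0,0,0,0,0,0],
    [0,0,0,0,0,0]
  ],
  "claw": 0.45
}}

```text
clock: 33.55
tcp_pos: [0.614, 0.2621, -0.0078]
orientation: [-3.137, -0.036, 0.004]
contact_force: [0.8, -0.3, 1.2]
grip_width: 0.0384
gripper_force: 0.0
```

Emit:
{"name": "apply_moves", "arguments": {
  "rows": [
    [0,0,-0.15,0,0,0],
    [0,0,-0.3,0,0,0],
    [0,0,-0.45,0,0,0],
    [0,0,-0.5,0,0,0],
    [0,0,-0.5,0,0,0]
  ]
}}

```text
clock: 34.17
tcp_pos: [0.6146, 0.2615, 0.1175]
orientation: [-3.137, -0.035, 0.003]
contact_force: [0.6, -0.4, -1.3]
grip_width: 0.0383
gripper_force: 0.0
```

Run:
```python
from prof import *
f=r.grab_frame('wrist');o=r.get_obs();print(o['tcp_pos'],o['orientation'],o['clock']);save(f,'w15.png')
s=st(4);prof(f,s,BY,xs=(-.02,0.02,.04))
for t in(.3,-.3):print(fit(f,s[0],s[1],BY,rolls=(t,),half=(.036,.014)))
go([s[0],s[1],.022],down(BY))
```

```text
[0.6139 0.2611 0.1163] [-3.1378 -0.0354  0.0058] 34.225
-0.02 [ 94  95  95  66 135 229 229 224 224 226 227 228 230 231 230 228 226 226
 227 227 227 228 233 193  88  38  36  82  98  99 100  99  99]
0.02 [ 94  94  95  77 116 228 230 226 225 225 227 228 229 229 228 227 226 227
 227 226 227 230 233 206  78  33  38  78  99  98  98  98  98]
0.04 [161 161 163 148  75  29  34  37  38  41  42  44  45  50  56  63  70  72
  72  71  61  50  42  39  36  31  42 143 159 157 158 157 158]
(array([0.6167, 0.2622, 0.0137, 0.3628]), np.float64(0.05937525943845548))
(array([0.6168, 0.2618, 0.0364, 0.3019]), np.float64(0.06119647839331771))
row [0.022, -0.004, 0.377, -0.002, 0.002, 0.001] tcp [0.6139 0.2611 0.1163] t 34.23
```

Emit:
{"name": "apply_moves", "arguments": {
  "rows": [
    [0.01,-0.009,0.15,0,0,0],
    [0.012,-0.009,0.3,0,0,0],
    [0.012,-0.009,0.36,0,0,0],
    [0.012,-0.009,0.377,0,0,0],
    [0.012,-0.009,0.377,0,0,0]
  ],
  "claw": 0
}}

```text
clock: 34.85
tcp_pos: [0.6176, 0.2643, 0.0236]
orientation: [-3.137, -0.035, 0.003]
contact_force: [0.6, 0.1, 0.2]
grip_width: 0.0002
gripper_force: 0.0
```

Emit:
{"name": "apply_moves", "arguments": {
  "rows": [
    [0,0,0.01,0,0,0],
    [0,0,0.02,0,0,0],
    [0,0,0.04,0,0,0],
    [0,0,0.045,0,0,0]
  ]
}}

```text
clock: 35.35
tcp_pos: [0.6183, 0.2658, 0.0162]
orientation: [-3.135, -0.035, 0.0]
contact_force: [-9.9, -3.5, 34.0]
grip_width: 0.0
gripper_force: 16.6
```

Emit:
{"name": "apply_moves", "arguments": {
  "rows": [
    [0,0,0.01,0,0,0],
    [0,0,0.02,0,0,0],
    [0,0,0.025,0,0,0],
    [0,0,0.025,0,0,0]
  ]
}}

```text
clock: 35.85
tcp_pos: [0.6184, 0.266, 0.0158]
orientation: [-3.135, -0.035, -0.001]
contact_force: [-23.3, -9.7, 67.4]
grip_width: -0.0001
gripper_force: 33.9
```

Emit:
{"name": "apply_moves", "arguments": {
  "rows": [
    [0,0,-0.1,0,0,0],
    [0,0,-0.3,0,0,0],
    [0,0,-0.5,0,0,0],
    [0,0,-0.5,0,0,0]
  ],
  "claw": 0.6
}}

```text
clock: 36.35
tcp_pos: [0.6206, 0.2651, 0.136]
orientation: [-3.133, -0.035, -0.009]
contact_force: [0.1, 0.7, -0.4]
grip_width: 0.0511
gripper_force: 0.0
```

Run:
```python
from prof import *
f=r.grab_frame('wrist');o=r.get_obs();print(o['tcp_pos'],o['orientation'],o['clock']);save(f,'w16.png')
s=st(4);prof(f,s,BY,xs=(-.02,0.02,.04))
print(fit(f,s[0],s[1],BY,rolls=(0,),half=(.036,.014)))
f=r.grab_frame('top');save(f,'top2.png')
for q in r.landmark_of(f,'se_handle'): print(q['conf'],q['point'],onz(f,q['point'],.046))
for q in r.landmark_of(f,'mat'): print('mat',q['conf'],onz(f,q['point'],0))
for t in ['mat','se_handle']:
  for q in r.outline_of(f,t)[:1]:
    m=q['pixels'].astype(np.uint8);b=np.array([onz(f,p,0)[:2] for p in cv2.boxPoints(cv2.minAreaRect(cv2.findNonZero(m)))]);print(t,b.mean(0),b.round(3).tolist())
go([.39,0,.2],down(.1))
```

```text
[0.6188 0.2643 0.133 ] [-3.1352 -0.0349 -0.0027] 36.4
-0.02 [ 94  95  96  74  38 175 228 228 223 221 223 225 226 228 229 229 226 224
 224 225 225 225 226 229 220 113  48  71  97  99  99  98  99]
0.02 [ 95  96  97  79  59 154 226 227 222 221 222 226 227 227 226 226 225 225
 226 224 224 225 227 231 212 105  44  72  98  98  98  97  98]
0.04 [146 146 149 115  46  36  37  39  41  42  43  45  47  50  53  56  57  57
  58  56  52  48  43  41  38  35  37 115 155 155 155 155 155]
(array([0.6169, 0.262 , 0.0176, 0.1373]), np.float64(0.05797561258885714))
0.65 [249.8, 236.6] [0.393  0.0162 0.046 ]
0.47 [229.3, 148.5] [0.6218 0.0704 0.046 ]
mat 0.68 [ 0.4341 -0.0055  0.    ]
mat [ 0.4291 -0.0032] [[0.475, 0.163], [0.506, -0.157], [0.383, -0.167], [0.353, 0.149]]
se_handle [0.3991 0.0188] [[0.405, 0.158], [0.454, -0.109], [0.393, -0.12], [0.344, 0.146]]
row [-0.931, 1.031, -0.283, -0.002, 0.003, -0.049] tcp [0.6164 0.2631 0.1288] t 36.65
```

Emit:
{"name": "apply_moves", "arguments": {
  "rows": [
    [-0.15,0.2,-0.1,0,0,0],
    [-0.3,0.4,-0.2,0,0,-0.02],
    [-0.45,0.6,-0.28,0,0,-0.05],
    [-0.6,0.8,-0.28,0,0,-0.08],
    [-0.75,0.97,-0.28,0,0,-0.1]
  ]
}}

```text
clock: 37.28
tcp_pos: [0.4383, 0.0198, 0.1996]
orientation: [-3.125, -0.282, 0.004]
contact_force: [1.2, -1.2, -0.9]
grip_width: 0.0516
gripper_force: 0.0
```

Emit:
{"name": "apply_moves", "arguments": {
  "rows": [
    [0,0,0,0,0,0],
    [0,0,0,0,0,0]
  ]
}}

```text
clock: 37.52
tcp_pos: [0.4398, 0.0219, 0.1997]
orientation: [-3.124, -0.281, 0.004]
contact_force: [0.1, 0.0, -0.5]
grip_width: 0.0515
gripper_force: 0.0
```

Run:
```python
from prof import *
import pickle
f=r.grab_frame('wrist');o=r.get_obs();print(o['tcp_pos'],o['orientation'],o['joints'],o['clock']);save(f,'w17.png');pickle.dump((f,o),open('w17.pkl','wb'))
cv2.imwrite('pics/w17b.png',cv2.resize(f['pixels'][:,:,::-1],(800,600),interpolation=cv2.INTER_CUBIC))
for q in r.landmark_of(f,'se_handle'): print(q['conf'],q['point'],fonz(f,q['point'],.046))
for q in r.landmark_of(f,'mat'): print('mat',q['conf'],fonz(f,q['point'],0))
```

```text
[0.4401 0.0225 0.1997] [-3.1242 -0.2826  0.0035] [-0.1434  0.0913 -0.0482  2.0828 -0.0005  0.9695 -1.5815] 37.575
0.56 [253.8, 209.7] [0.3943 0.0189 0.046 ]
0.18 [188.6, 2.2] [0.6209 0.1338 0.046 ]
mat 0.96 [ 0.4294 -0.0026  0.    ]
```

View pics/w17b.png

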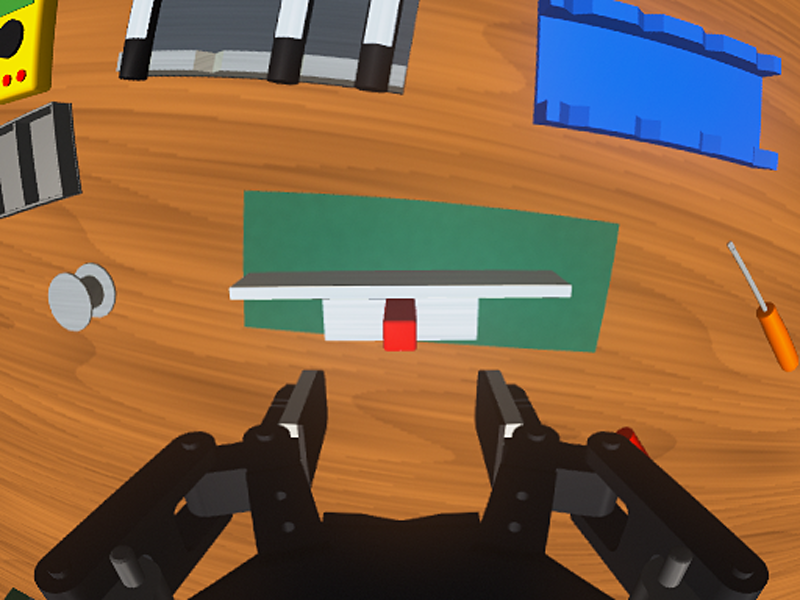

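The picture shows the straightedge shifted towards the robot: the bar's top edge runs from (231,288) to (571,285) and the red handle top is at (400,334). The mat corners are (245,192), (618,225), (596,351) and (244,327). The spindles protrude in front of the block.

Run:
```python
from h import *
import pickle
f,o=pickle.load(open('w17.pkl','rb'));s=.64
W=lambda p,z:fonz(f,(p[0]*s,p[1]*s),z)[:2]
a=[W(p,.05) for p in ((231,287.5),(571,285),(231,299),(570,297))];print('bar',a,np.linalg.norm(a[0]-a[1]),np.linalg.norm(a[2]-a[3]))
for i,j in((0,1),(2,3)):
    d=a[i]-a[j];print('yaw',np.arctan2(-d[0],d[1]),'mid',(a[i]+a[j])/2)
h=[W(p,.07) for p in((384.5,319),(416,319),(416,350),(384.5,350))];print('handle',np.mean(h,0),h)
m=[W(p,0) for p in((245,192),(618,225),(596,351),(244,327))];print('mat',np.mean(m,0),m)
d=(m[0]+m[3]-m[1]-m[2]);print('mat yaw',np.arctan2(-d[0],d[1]));d=m[0]-m[1];print(np.arctan2(-d[0],d[1]),np.linalg.norm(d))
```

```text
bar [array([0.4042, 0.1486]), array([ 0.4524, -0.1047]), array([0.395 , 0.1479]), array([ 0.4431, -0.1065])] 0.25777347419718516 0.25893138623361317
yaw 0.18808466739759117 mid [0.4283 0.022 ]
yaw 0.18673550852692278 mid [0.4191 0.0207]
handle [0.3983 0.0167] [array([0.4078, 0.0295]), array([0.4117, 0.008 ]), array([0.3888, 0.0036]), array([0.3847, 0.0256])]
mat [ 0.4288 -0.0035] [array([0.4719, 0.1617]), array([ 0.5039, -0.1564]), array([ 0.3867, -0.1703]), array([0.3527, 0.151 ])]
mat yaw 0.10298905131835026
0.10050844155863235 0.31971591027959584
```

```bash
cat >> h.py <<'E'
def se(H,yaw,dz,pitch=-12,up=.05,zc=.05):
    "TCP row so that the pads' grasp spot is at handle axis H (xy), height zc+dz"
    Q=down(yaw)@R.from_rotvec([0,np.radians(pitch),0]).as_matrix()
    go(np.r_[H,zc+dz]+Q[:,2]*up,Q)
E
python3 - <<'E'
from h import *
se([.3973,.0163],.187,.085)
E
```

```text
row [-0.214, -0.003, 0.455, -0.003, -0.132, -0.003] tcp [0.4403 0.0228 0.1997] t 37.67
```

Emit:
{"name": "apply_moves", "arguments": {
  "rows": [
    [-0.1,-0.003,0,-0.003,-0.07,-0.003],
    [-0.214,-0.003,0.1,-0.003,-0.132,-0.003],
    [-0.214,-0.003,0.3,-0.003,-0.132,-0.003],
    [-0.214,-0.003,0.455,-0.003,-0.132,-0.003],
    [-0.214,-0.003,0.455,-0.003,-0.132,-0.003]
  ]
}}

```text
clock: 38.3
tcp_pos: [0.3847, 0.0137, 0.0844]
orientation: [3.091, 0.289, -0.334]
contact_force: [0.6, 0.1, 0.9]
grip_width: 0.0514
gripper_force: 0.0
```

Run:
```python
from h import *
se([.3973,.0163],.187,.085);se([.3973,.0163],.187,.0);o=r.get_obs();print(o['joints'],o['orientation'])
f=r.grab_frame('wrist');save(f,'w18.png')
for q in r.landmark_of(f,'se_handle')[:2]: print(q['conf'],q['point'],fonz(f,q['point'],.046))
hsv=cv2.cvtColor(f['pixels'],cv2.COLOR_RGB2HSV);m=((hsv[...,0]<6)|(hsv[...,0]>174))&(hsv[...,1]>200)&(hsv[...,2]>200)
n,l,s_,c=cv2.connectedComponentsWithStats(m.astype(np.uint8));i=1+np.argmax(s_[1:,4]);print(s_[i],c[i],fonz(f,c[i],.07))
```

```text
row [0.008, -0.001, -0.009, -0.001, 0.004, -0.0] tcp [0.3847 0.0137 0.0844] t 38.3
row [0.081, -0.001, 0.323, -0.001, 0.004, -0.0] tcp [0.3847 0.0137 0.0844] t 38.3
[-0.1525  0.3046 -0.0502  2.1617  0.0142  0.891  -1.5964] [ 3.0909  0.289  -0.3341]
0.68 [259.1, 180.2] [0.3979 0.0156 0.046 ]
[240 182  34  30 995] [256.3819 196.3296] [0.3977 0.0176 0.07  ]
```

Emit:
{"name": "apply_moves", "arguments": {
  "rows": [
    [0.025,-0.002,0.1,0,0.004,0],
    [0.05,-0.002,0.2,0,0.004,0],
    [0.07,-0.002,0.28,0,0.004,0],
    [0.081,-0.002,0.323,0,0.004,0],
    [0.081,-0.002,0.323,0,0.004,0]
  ]
}}

```text
clock: 39.02
tcp_pos: [0.3901, 0.0145, 0.0036]
orientation: [3.094, 0.287, -0.314]
contact_force: [0.5, 0.4, 0.7]
grip_width: 0.0516
gripper_force: 0.0
```

Emit:
{"name": "apply_moves", "arguments": {
  "rows": [
    [0,0,0,0,0,0],
    [0,0,0,0,0,0],
    [0,0,0,0,0,0],
    [0,0,0,0,0,0]
  ],
  "claw": 0,
  "newtons": 80
}}

```text
clock: 39.52
tcp_pos: [0.3902, 0.0145, 0.0041]
orientation: [3.094, 0.287, -0.312]
contact_force: [-0.1, 0.1, 5.5]
grip_width: 0.023
gripper_force: 78.9
```

Run:
```python
from h import *
o=r.get_obs();print(o['tcp_pos'],o['orientation'],o['joints'],o['contact_force'])
c,s=np.cos(.019),np.sin(.019);n=np.array([c,s])
F=np.array([.6205,.1655])-.054*n;print('front mid',F)
Q=Rm(o['orientation']);go(o['tcp_pos']+[0,0,.02],Q)
se(F-n*(.032+.025),.019,.02)
```

```text
[0.3902 0.0145 0.0041] [ 3.0944  0.2868 -0.3124] [-0.1544  0.4545 -0.0487  2.2012  0.0283  0.6878 -1.6099] [-0.0667  0.1161  5.4688]
front mid [0.5665 0.1645]
row [-0.016, -0.0, -0.078, 0.0, 0.0, 0.0] tcp [0.3902 0.0145 0.0041] t 39.52
row [0.513, -0.505, -0.174, 0.021, -0.005, 0.103] tcp [0.3902 0.0145 0.0041] t 39.52
```

```bash
cat >> h.py <<'E'
def seT(H,yaw,z=0.):
    T=np.eye(4);T[:3,:3]=R.from_euler('z',yaw).as_matrix();T[:3,3]=[H[0],H[1],z];return T
def toolT(p,w):
    T=np.eye(4);T[:3,:3]=Rm(w);T[:3,3]=p;return T
G=np.linalg.inv(seT([.3973,.0163],.187))@toolT([.3902,.0145,.0041],[3.0944,.2868,-.3124])
def semove(H,yaw,z=0.):
    T=seT(H,yaw,z)@G;go(T[:3,3],T[:3,:3])
def sepose():
    o=r.get_obs();T=toolT(o['tcp_pos'],o['orientation'])@np.linalg.inv(G)
    print('SE',T[:3,3],R.from_matrix(T[:3,:3]).as_rotvec(),'F',o['contact_force'],'t',o['clock'])
FM=np.array([.5665,.1645]);FY=.019;FN=np.array([np.cos(FY),np.sin(FY)])
E
python3 - <<'E'
from h import *
semove([.3973,.0163],.187,.02);semove(FM-FN*.060,FY,.02)
E
```

```text
row [-0.016, -0.0, -0.078, -0.0, -0.0, 0.0] tcp [0.3902 0.0145 0.0041] t 39.52
row [0.511, -0.503, -0.186, 0.021, 0.0, 0.105] tcp [0.3902 0.0145 0.0041] t 39.52
```

Emit:
{"name": "apply_moves", "arguments": {
  "rows": [
    [-0.008,0,-0.04,0,0,0],
    [-0.016,0,-0.08,0,0,0],
    [-0.016,0,-0.08,0,0,0]
  ]
}}

```text
clock: 39.9
tcp_pos: [0.3902, 0.0144, 0.0244]
orientation: [3.095, 0.286, -0.312]
contact_force: [0.5, 0.2, -3.6]
grip_width: 0.0229
gripper_force: 78.5
```

Run:
```python
from h import *
sepose();semove(FM-FN*.060,FY,.02)
```

```text
SE [0.3973 0.0162 0.0203] [ 0.0001 -0.0004  0.1867] F [ 0.4885  0.2491 -3.5582] t 39.9
row [0.527, -0.503, -0.106, 0.021, -0.0, 0.105] tcp [0.3902 0.0144 0.0244] t 39.9
```

Emit:
{"name": "apply_moves", "arguments": {
  "rows": [
    [0.1,-0.1,-0.02,0.004,0,0.02],
    [0.21,-0.2,-0.04,0.008,0,0.04],
    [0.32,-0.3,-0.065,0.013,0,0.065],
    [0.43,-0.4,-0.085,0.017,0,0.085],
    [0.5,-0.48,-0.1,0.02,0,0.1]
  ]
}}

```text
clock: 40.52
tcp_pos: [0.4936, 0.1571, 0.0225]
orientation: [3.123, 0.038, -0.318]
contact_force: [-0.5, 0.3, -3.5]
grip_width: 0.023
gripper_force: 78.8
```

Emit:
{"name": "apply_moves", "arguments": {
  "rows": [
    [0,0,0,0,0,0],
    [0,0,0,0,0,0]
  ]
}}

```text
clock: 40.78
tcp_pos: [0.492, 0.1548, 0.0225]
orientation: [3.121, 0.038, -0.32]
contact_force: [1.1, -1.3, -3.9]
grip_width: 0.0229
gripper_force: 78.9
```

Run:
```python
from h import *
import pickle
sepose();semove(FM-FN*.060,FY,.0)
f=r.grab_frame('wrist');o=r.get_obs();save(f,'w19.png');pickle.dump((f,o),open('w19.pkl','wb'))
cv2.imwrite('pics/w19b.png',cv2.resize(f['pixels'][:,:,::-1],(800,600),interpolation=cv2.INTER_CUBIC))
```

```text
SE [0.4993 0.1554 0.0183] [-0.0018  0.003   0.0267] F [ 1.139  -1.333  -3.8548] t 40.775
row [0.044, -0.031, 0.066, 0.002, 0.002, 0.005] tcp [0.492  0.1548 0.0225] t 40.77
```

View pics/w19b.png

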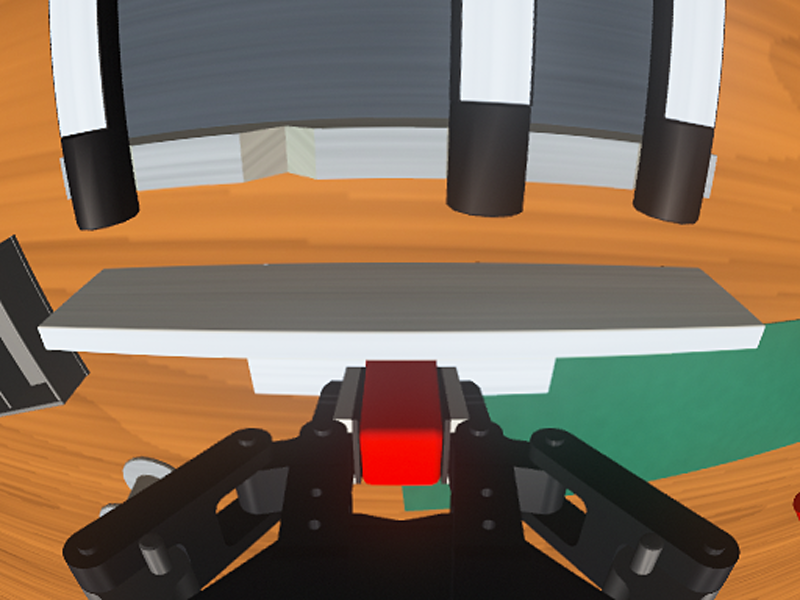

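The bar (top front edge (40,326) to (765,325)) is parallel to the block front, with all three spindle ends protruding past the rail edge. The rail's outer corners are near (68,199) and (710,198). I'll compute the relative position.

Run:
```python
from h import *
import pickle
f,o=pickle.load(open('w19.pkl','rb'));s=.64
g=cv2.imread('pics/w19.png').astype(int)
W=lambda p,z:fonz(f,(p[0]*s,p[1]*s),z)[:2]
a,b=W((40,326),.0683),W((765,325),.0683);d=a-b;print('bar',a,b,(a+b)/2,np.linalg.norm(d),np.arctan2(-d[0],d[1]))
a,b=W((68,199),.037),W((710,198),.037);d=a-b;print('blk',a,b,(a+b)/2,np.linalg.norm(d),np.arctan2(-d[0],d[1]))
# rail front edge: from below, brown->grey (saturation drop) at given columns; and spindle ends
hsv=cv2.cvtColor(cv2.imread('pics/w19.png'),cv2.COLOR_BGR2HSV)
for c in (100,115,130,145,165,220,260,350,370,390):
    col=hsv[80:160,c,1].astype(int);j=np.where(col[::-1]<90)[0]
    if len(j): p=(c,160-j[0]-.5);print(c,p[1],fonz(f,p,.037)[:2])
```

```text
bar [0.5278 0.2854] [0.5343 0.0266] [0.531 0.156] 0.2588362956568297 0.024973476101159204
blk [0.5645 0.2827] [0.5695 0.0448] [0.567  0.1638] 0.23795870504698527 0.02087777560351615
100 120.5 [0.5656 0.2414]
115 119.5 [0.5656 0.2321]
130 117.5 [0.5662 0.2231]
145 117.5 [0.5659 0.2146]
165 113.5 [0.5676 0.2036]
220 113.5 [0.5671 0.1758]
260 113.5 [0.5674 0.1563]
350 116.5 [0.5683 0.1111]
370 117.5 [0.5687 0.1002]
390 119.5 [0.5687 0.0886]
```

```bash
sed -i 's/^FM=.*/FM=np.array([.567,.164]);FY=.0205;FN=np.array([np.cos(FY),np.sin(FY)])/' h.py
python3 - <<'E'
from h import *
semove(FM-FN*.055,FY,.015);semove(FM-FN*.055,FY,.001)
E
```

```text
row [0.054, -0.03, 0.003, 0.002, 0.002, 0.003] tcp [0.4919 0.1545 0.0225] t 40.83
row [0.065, -0.03, 0.058, 0.002, 0.002, 0.003] tcp [0.4919 0.1545 0.0225] t 40.83
```

Emit:
{"name": "apply_moves", "arguments": {
  "rows": [
    [0.03,-0.03,0.003,0.002,0.002,0.003],
    [0.06,-0.03,0.03,0.002,0.002,0.003],
    [0.065,-0.03,0.058,0.002,0.002,0.003],
    [0.065,-0.03,0.058,0.002,0.002,0.003]
  ]
}}

```text
clock: 41.32
tcp_pos: [0.5053, 0.1631, 0.0047]
orientation: [3.125, 0.03, -0.315]
contact_force: [-0.4, -0.4, -2.5]
grip_width: 0.0228
gripper_force: 78.9
```

Run:
```python
from h import *
sepose();semove(FM-FN*.055,FY,-.001);semove(FM-FN*.034,FY,-.001)
```

```text
SE [0.5126 0.1638 0.0006] [ 0.0009 -0.0005  0.0211] F [-0.4229 -0.4245 -2.5428] t 41.325
row [-0.001, 0.003, 0.007, -0.0, -0.0, 0.0] tcp [0.5053 0.1631 0.0047] t 41.33
row [0.081, 0.003, -0.01, -0.0, -0.0, 0.0] tcp [0.5053 0.1631 0.0047] t 41.33
```

Emit:
{"name": "apply_moves", "arguments": {
  "rows": [
    [0.02,0.003,0.003,0,0,0],
    [0.04,0.003,-0.001,0,0,0],
    [0.06,0.003,-0.005,0,0,0],
    [0.079,0.003,-0.01,0,0,0],
    [0.079,0.003,-0.01,0,0,0]
  ]
}}

```text
clock: 41.95
tcp_pos: [0.5237, 0.1632, 0.0043]
orientation: [3.125, 0.031, -0.319]
contact_force: [-5.0, 0.0, 4.5]
grip_width: 0.0229
gripper_force: 79.8
```

Run:
```python
from h import *
sepose();semove(FM-FN*.032,FY,-.001);semove(FM-FN*.030,FY,-.001)
```

```text
SE [0.531  0.1638 0.0002] [0.001  0.0022 0.0217] F [-4.9764  0.0119  4.5039] t 41.95
row [0.017, 0.002, 0.001, -0.0, 0.001, 0.001] tcp [0.5237 0.1632 0.0043] t 41.95
row [0.024, 0.002, -0.0, -0.0, 0.001, 0.001] tcp [0.5237 0.1632 0.0043] t 41.95
```

Emit:
{"name": "apply_moves", "arguments": {
  "rows": [
    [0.004,0,-0.001,0,0,0],
    [0.01,0.001,-0.002,0,0,0],
    [0.01,0.001,-0.002,0,0,0]
  ]
}}

```text
clock: 42.32
tcp_pos: [0.5239, 0.1632, 0.0044]
orientation: [3.124, 0.031, -0.325]
contact_force: [-11.0, -0.1, 11.7]
grip_width: 0.0228
gripper_force: 80.4
```

Emit:
{"name": "apply_moves", "arguments": {
  "rows": [
    [0.006,0,-0.001,0,0,0],
    [0.012,0,-0.002,0,0,0],
    [0.012,0,-0.002,0,0,0]
  ]
}}

```text
clock: 42.7
tcp_pos: [0.5268, 0.1632, 0.0044]
orientation: [3.123, 0.032, -0.326]
contact_force: [-11.1, 0.1, 11.3]
grip_width: 0.023
gripper_force: 80.6
```

Run:
```python
from h import *
sepose();print(r.get_obs()['moment'])
```

```text
SE [0.5341 0.1638 0.0003] [0.0007 0.0067 0.0224] F [-11.081    0.1301  11.3394] t 42.7
[-0.1752  2.6235 -0.0374]
```

Emit:
{"name": "apply_moves", "arguments": {
  "rows": [
    [0.004,0,-0.006,0,0,0],
    [0.01,0,-0.006,0,0,0],
    [0.01,0,-0.006,0,0,0]
  ]
}}

```text
clock: 43.08
tcp_pos: [0.5278, 0.1632, 0.0045]
orientation: [3.122, 0.032, -0.331]
contact_force: [-13.6, 1.2, 7.7]
grip_width: 0.023
gripper_force: 80.2
```

Emit:
{"name": "apply_moves", "arguments": {
  "rows": [
    [0.006,0,-0.002,0,0,0],
    [0.01,0,-0.003,0,0,0],
    [0.01,0,-0.003,0,0,0]
  ]
}}

```text
clock: 43.45
tcp_pos: [0.5277, 0.1632, 0.0047]
orientation: [3.121, 0.032, -0.338]
contact_force: [-19.0, -1.2, 11.7]
grip_width: 0.0226
gripper_force: 80.4
```

Run:
```python
from h import *
sepose();print(r.get_obs()['moment'])
```

```text
SE [0.5349 0.1638 0.0005] [-0.0005  0.0149  0.0229] F [-18.9784  -1.1588  11.6561] t 43.45
[ 0.0402  4.0488 -0.2195]
```

Emit:
{"name": "apply_moves", "arguments": {
  "rows": [
    [0.002,0,-0.004,0,0.005,0],
    [0.004,0,-0.004,0,0.01,0],
    [0.006,0,-0.004,0,0.012,0],
    [0.006,0,-0.004,0,0.012,0]
  ]
}}

```text
clock: 43.95
tcp_pos: [0.5283, 0.1631, 0.0042]
orientation: [3.123, 0.033, -0.312]
contact_force: [-19.0, 1.8, 3.1]
grip_width: 0.0232
gripper_force: 79.4
```

Run:
```python
from h import *
sepose();print(r.get_obs()['moment'])
f=r.grab_frame('wrist');save(f,'w20.png')
hsv=cv2.cvtColor(f['pixels'],cv2.COLOR_RGB2HSV)
cv2.imwrite('pics/w20b.png',cv2.resize(f['pixels'][:260,:,::-1],(800,406),interpolation=cv2.INTER_CUBIC))
```

```text
SE [0.5356 0.1637 0.0001] [-0.0007 -0.0023  0.023 ] F [-19.0236   1.8268   3.1029] t 43.95
[ 0.35    3.9881 -0.293 ]
```

View pics/w20b.png

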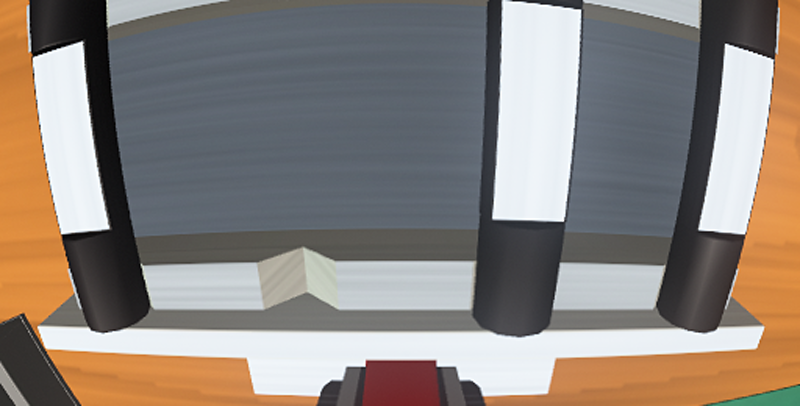

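The picture shows all three spindle ends resting against the bar's working face and the bar flush along the rail, with no gap. Now I'm retracting and returning the straightedge to the mat.

Emit:
{"name": "apply_moves", "arguments": {
  "rows": [
    [-0.02,0,0.002,0,0,0],
    [-0.06,0,0.008,0,0,0],
    [-0.12,0,0.02,0,0,0],
    [-0.12,0,-0.03,0,0,0],
    [-0.12,0,-0.06,0,0,0]
  ]
}}

```text
clock: 44.62
tcp_pos: [0.5128, 0.1628, 0.0273]
orientation: [-3.128, -0.03, 0.28]
contact_force: [-0.1, -0.1, -4.1]
grip_width: 0.023
gripper_force: 79.3
```

```bash
cat >> h.py <<'E'
MC=np.array([.429,-.0033]);MY=.102;MH=MC-.001*np.array([np.cos(MY),np.sin(MY)])
E
python3 - <<'E'
from prof import *
sepose();semove(MH,MY,.02)
f=r.grab_frame('wrist');save(f,'w21.png')
for n in(1,2,4):
    s=st(n);print(n,fit(f,s[0]+.006,s[1],BY,rolls=(0,),half=(.036,.014)))
E
```

```text
SE [0.5201 0.1634 0.0234] [ 0.0021 -0.023   0.0212] F [-0.1431 -0.0812 -4.0786] t 44.625
row [-0.373, 0.662, 0.079, -0.011, -0.015, -0.05] tcp [0.5128 0.1628 0.0273] t 44.62
1 (array([0.6296, 0.0698, 0.0356, 0.0949]), np.float64(0.05971846660068803))
2 (array([0.6166, 0.1334, 0.0362, 0.0826]), np.float64(0.12448346759654333))
4 (array([ 0.6258,  0.2621,  0.021 , -0.0366]), np.float64(0.0576468712275009))
```

Emit:
{"name": "apply_moves", "arguments": {
  "rows": [
    [-0.07,0.13,0.01,0,0,-0.01],
    [-0.15,0.26,0.02,0,-0.005,-0.02],
    [-0.23,0.4,0.04,-0.005,-0.01,-0.03],
    [-0.3,0.54,0.06,-0.01,-0.015,-0.05],
    [-0.373,0.662,0.079,-0.011,-0.015,-0.05]
  ]
}}

```text
clock: 45.3
tcp_pos: [0.42, -0.006, 0.0234]
orientation: [3.111, 0.154, -0.316]
contact_force: [-0.6, -0.7, -3.1]
grip_width: 0.023
gripper_force: 79.4
```

Emit:
{"name": "apply_moves", "arguments": {
  "rows": [
    [0,0,0,0,0,0],
    [0,0,0,0,0,0]
  ]
}}

```text
clock: 45.55
tcp_pos: [0.4206, -0.0043, 0.0234]
orientation: [3.112, 0.155, -0.316]
contact_force: [0.1, 0.9, -4.2]
grip_width: 0.0232
gripper_force: 79.5
```

Run:
```python
from h import *
sepose();semove(MH,MY,.003);semove(MH,MY,.0)
```

```text
SE [ 0.4278 -0.0031  0.0193] [-0.0003  0.001   0.1015] F [ 0.1386  0.9383 -4.1666] t 45.55
row [0.014, 0.001, 0.064, 0.0, 0.001, -0.0] tcp [ 0.4206 -0.0043  0.0234] t 45.55
row [0.016, 0.001, 0.075, 0.0, 0.001, -0.0] tcp [ 0.4206 -0.0043  0.0234] t 45.55
```

Emit:
{"name": "apply_moves", "arguments": {
  "rows": [
    [0.006,0,0.03,0,0,0],
    [0.012,0.001,0.055,0,0,0],
    [0.015,0.001,0.07,0,0,0],
    [0.015,0.001,0.07,0,0,0]
  ]
}}

```text
clock: 46.05
tcp_pos: [0.4193, -0.0048, 0.0047]
orientation: [3.111, 0.156, -0.32]
contact_force: [0.9, -0.2, -4.2]
grip_width: 0.0228
gripper_force: 79.6
```

Run:
```python
from h import *
import pickle
sepose()
f=r.grab_frame('wrist');save(f,'w22.png');pickle.dump(f,open('w22.pkl','wb'))
a=f['pixels'];g=cv2.cvtColor(a,cv2.COLOR_RGB2HSV)
m=((g[...,0]>60)&(g[...,0]<95)&(g[...,1]>80)).astype(np.uint8)
c=max(cv2.findContours(m,0,2)[0],key=cv2.contourArea);print(cv2.approxPolyDP(c,4,True).reshape(-1,2).tolist())
for p in cv2.approxPolyDP(c,4,True).reshape(-1,2): print(p,fonz(f,p,0)[:2])
for t,z in(('mat',0),('se_handle',.046)):
    for q in r.landmark_of(f,t)[:2]: print(t,q['conf'],fonz(f,q['point'],z))
```

```text
SE [ 0.4265 -0.0036  0.0006] [-0.0007  0.0036  0.1022] F [ 0.9471 -0.2479 -4.205 ] t 46.05
[[25, 132], [42, 191], [66, 171], [190, 167], [446, 170], [472, 191], [488, 134], [413, 122], [296, 115], [151, 118]]
[ 25 132] [0.4725 0.1638]
[ 42 191] [0.4262 0.1586]
[ 66 171] [0.4445 0.1306]
[190 167] [0.454  0.0401]
[446 170] [ 0.4712 -0.1288]
[472 191] [ 0.4583 -0.1622]
[488 134] [ 0.5034 -0.1576]
[413 122] [ 0.4987 -0.091 ]
[296 115] [ 0.4914 -0.0182]
[151 118] [0.4831 0.0639]
se_handle 0.59 [ 0.4238 -0.0014  0.046 ]
```

Emit:
{"name": "apply_moves", "arguments": {
  "rows": [
    [0.004,0.002,0,0,0,-0.001],
    [0.006,0.002,0.006,0,0,-0.001],
    [0.006,0.002,0.007,0,0,-0.001]
  ]
}}

```text
clock: 46.58
tcp_pos: [0.4206, -0.0055, 0.0042]
orientation: [3.111, 0.157, -0.319]
contact_force: [-3.0, -0.1, 15.6]
grip_width: 0.0229
gripper_force: 81.9
```

Emit:
{"name": "apply_moves", "arguments": {
  "rows": [
    [0,0,0,0,0,0],
    [0,0,0,0,0,0],
    [0,0,0,0,0,0],
    [0,0,0,0,0,0]
  ],
  "claw": 0.55
}}

```text
clock: 47.08
tcp_pos: [0.4205, -0.0053, 0.0029]
orientation: [3.111, 0.157, -0.319]
contact_force: [-0.4, -0.1, 0.1]
grip_width: 0.0471
gripper_force: 0.0
```

Emit:
{"name": "apply_moves", "arguments": {
  "rows": [
    [-0.02,0,-0.1,0,0,0],
    [-0.05,0,-0.25,0,0,0],
    [-0.08,0,-0.4,0,0,0],
    [-0.1,0,-0.6,0,0,0],
    [-0.1,0,-0.75,0,0,0]
  ]
}}

```text
clock: 47.7
tcp_pos: [0.4343, -0.004, 0.1937]
orientation: [3.111, 0.157, -0.317]
contact_force: [0.8, 0.2, -0.7]
grip_width: 0.0475
gripper_force: 0.0
```

Run:
```python
from h import *
import pickle
o=r.get_obs();print(o['tcp_pos'],o['orientation'])
f=r.grab_frame('wrist');save(f,'w23.png');pickle.dump(f,open('w23.pkl','wb'))
g=cv2.cvtColor(f['pixels'],cv2.COLOR_RGB2HSV)
m=((g[...,0]>60)&(g[...,0]<95)&(g[...,1]>80)).astype(np.uint8)
for c in cv2.findContours(m,0,2)[0]:
    if cv2.contourArea(c)>100:
        for p in cv2.approxPolyDP(c,3,True).reshape(-1,2): print(p,fonz(f,p,0)[:2])
        print()
for t,z in(('mat',0),('se_handle',.046)):
    for q in r.landmark_of(f,t)[:2]: print(t,q['conf'],fonz(f,q['point'],z))
```

```text
[ 0.4343 -0.004   0.1937] [ 3.1114  0.1573 -0.3167]
[ 24 368] [-0.5199  0.8233]
[ 17 383] [-0.8153  1.0487]
[ 30 381] [-0.6732  0.8783]

[128  97] [0.4725 0.1619]
[141 182] [0.3544 0.1497]
[372 180] [ 0.3897 -0.1674]
[384  97] [ 0.5046 -0.155 ]
[299  91] [ 0.4941 -0.0469]
[213  91] [0.4839 0.0537]

se_handle 0.62 [ 0.4251 -0.0007  0.046 ]
se_handle 0.32 [ 0.479  -0.3055  0.046 ]
```

Run:
```python
from h import *
go([.56,.15,.18],down(0.02))
```

```text
row [0.557, -0.562, -0.059, 0.005, 0.127, 0.051] tcp [ 0.4355 -0.0038  0.1932] t 47.85
```

Emit:
{"name": "apply_moves", "arguments": {
  "rows": [
    [0.13,-0.13,-0.01,0,0.03,0.01],
    [0.27,-0.27,-0.03,0,0.06,0.02],
    [0.4,-0.4,-0.045,0.005,0.1,0.04],
    [0.557,-0.562,-0.059,0.005,0.127,0.051],
    [0.557,-0.562,-0.059,0.005,0.127,0.051]
  ]
}}

```text
clock: 48.48
tcp_pos: [0.5578, 0.1541, 0.1758]
orientation: [-3.141, -0.042, 0.011]
contact_force: [-0.5, -0.8, 0.3]
grip_width: 0.0471
gripper_force: 0.0
```

Emit:
{"name": "apply_moves", "arguments": {
  "rows": [
    [0,0,0,0,0,0],
    [0,0,0,0,0,0]
  ]
}}

```text
clock: 48.72
tcp_pos: [0.5578, 0.1481, 0.1773]
orientation: [3.14, 0.03, -0.01]
contact_force: [-0.4, 0.7, 0.9]
grip_width: 0.0469
gripper_force: 0.0
```

Run:
```python
from prof import *
f=r.grab_frame('wrist');save(f,'w24.png');o=r.get_obs();print(o['tcp_pos'])
for n in(1,2,4):
    s=st(n);print(n,fit(f,s[0]+.006,s[1],BY,rolls=(0,),half=(.036,.014)));prof(f,s,BY,xs=(0.0,.02))
print('expected x mids',[(FM+FN*.06+np.array([-FY,1])*y)[0] for y in(-.096,-.032,.096)])
a=cv2.imread('pics/w23.png')[70:230,90:420];b=f['pixels'][:,:,::-1]
cv2.imwrite('pics/fin.png',np.vstack([cv2.resize(a,(618,300),interpolation=cv2.INTER_CUBIC),cv2.resize(b[40:190,101:410],(618,300),interpolation=cv2.INTER_CUBIC)]))
```

```text
[0.558  0.1483 0.1775]
1 (array([0.6299, 0.0703, 0.0194, 0.1217]), np.float64(0.0422517834722756))
0.0 [ 72  72  73  65  71 139 240 232 227 227 228 229 230 231 232 232 230 228
 228 228 228 228 229 234 213 109  53  45  54  79  98  97  95]
0.02 [ 67  66  66  64  45 180 231 231 227 226 227 229 231 231 232 231 229 227
 229 228 228 229 230 235 203 109  44  44  53  88  99  96  96]
2 (array([0.6281, 0.1339, 0.0212, 0.0534]), np.float64(0.04858499531615601))
0.0 [ 91  92  91  89  41 122 242 231 227 226 226 228 229 230 231 232 230 228
 228 228 228 228 228 233 204 121  53  65  88  91  91  91  91]
0.02 [ 94  95  95  77  46 155 224 231 227 226 226 229 230 230 230 230 229 227
 228 228 228 228 230 234 214 131  52  63  88  93  93  92  92]
4 (array([ 0.6258,  0.2615,  0.0237, -0.0717]), np.float64(0.0349901833044838))
0.0 [ 88  58  25  27  34 132 223 234 230 227 227 229 231 232 233 233 232 230
 229 230 230 229 230 232 228 190 115  52  60  60  60  61  60]
0.02 [ 89  60  22  24  19 111 203 238 230 228 228 230 231 232 233 233 232 230
 229 230 230 230 231 233 231 195  78  55  56  58  58  57  57]
expected x mids [np.float64(0.6289553929415189), np.float64(0.6276433929415189), np.float64(0.625019392941519)]
```

View pics/fin.png

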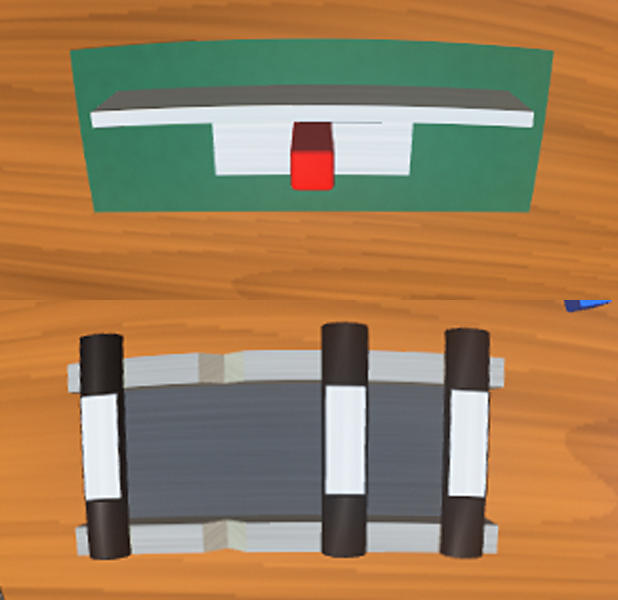

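The last view shows the straightedge squarely on the middle of the mat (handle at (312,165)). The three spindles are in stations 1, 2 and 4 with flats up and front ends in line with the face.

```bash
python3 -c "
from bench import r
print(r.hand_in())"
```

```text
the job is handed in; nothing more can be done
None
```

The job is handed in: all three spindles from the rack lie in V-block stations 1, 2 and 4 with flats up and front ends level with the front face to within about 1 mm by camera, and the straightedge is back on the middle of its mat.

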